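Lay out the stacked cheeses on their slates

TASK

The five small cheeses have come to the market stall in two piles, one of three and one of two. Take the piles apart and set every cheese down in the middle of the dark slate of its own shape: the oblong brick, the square, the oval, the larger round and the small round button each have one, a little larger than the cheese. Line the brick, the square and the oval up with the edges of their slates, and never let a cheese tip over.

Things in the scene. Friction and masses are not known exactly. Their poses are not given: they have to be found in the camera images.
- brick: Oblong cheese, yellowish, 110 (x) by 48 (y) by 30 mm. Firm, upright sides. Origin: centre of its underside, z up. x runs along its length. At the start the cheeses stand in two piles, each on a round brown wooden board (124 across, 6 thick, fixed). This one is the bottom of either pile, with another cheese on it, each turned its own way.
- square: Square cheese, yellowish, 62 by 62 by 30 mm. Firm, upright sides. Origin: centre of its underside, z up. x and y run parallel to its sides. At the start the cheeses stand in two piles, each on a round brown wooden board (124 across, 6 thick, fixed). This one is the bottom of either pile, with another cheese on it, each turned its own way.
- oval: Oval cheese with two straight long sides and half-round ends, pale cream, 84 long (x) by 42 wide (y) by 30 mm. Firm, upright sides. Origin: centre of its underside, z up. At the start the cheeses stand in two piles, each on a round brown wooden board (124 across, 6 thick, fixed). This one is second from the bottom in either pile, on the brick or the square; the button may stand on it.
- round: Larger round cheese, pale cream, 54 mm across, 30 mm high. Firm, upright sides. Origin: centre of its underside, z up. At the start the cheeses stand in two piles, each on a round brown wooden board (124 across, 6 thick, fixed). This one is second from the bottom in either pile, on the brick or the square; the button may stand on it.
- button: Small round button cheese, yellowish, 36 mm across, 30 mm high. Firm, upright sides. Origin: centre of its underside, z up. At the start the cheeses stand in two piles, each on a round brown wooden board (124 across, 6 thick, fixed). This one is on top of the pile of three, its underside 66 mm above the table.
- slate_brick: The oblong slate, for the brick: 142 (x) by 80 (y) mm. Flat dark grey slate, fixed to the table, 8 thick, bare at the start. Origin: centre of its underside, at table height, so its top is 8 above the origin. x runs along its length.
- slate_square: The square slate: 94 by 94 mm. Flat dark grey slate, fixed to the table, 8 thick, bare at the start. Origin: centre of its underside, at table height, so its top is 8 above the origin. x and y run parallel to its sides.
- slate_oval: The oval slate, straight long sides and half-round ends: 116 long (x) by 74 wide (y) mm. Flat dark grey slate, fixed to the table, 8 thick, bare at the start. Origin: centre of its underside, at table height, so its top is 8 above the origin.
- slate_round: The larger round slate: 86 mm across. Flat dark grey slate, fixed to the table, 8 thick, bare at the start. Origin: centre of its underside, at table height, so its top is 8 above the origin.
- slate_button: The small round slate: 60 mm across. Flat dark grey slate, fixed to the table, 8 thick, bare at the start. Origin: centre of its underside, at table height, so its top is 8 above the origin.
There are look-alikes about, which are no part of the job. What is shaped like the oval but blue is not meant.

How it is judged:
At the end, for the whole second after the job is handed in: Each cheese stands flat (0.1 rad) on the slate of its shape, underside within 4 mm of its top, centre within 12 mm of its centre; brick and oval lie along their slates and the square parallel to its slate's sides (any quarter turn) within 0.22 rad; all released and at rest (horizontal distance between brick and slate_brick below 0.012 m and z of brick in the frame of slate_brick between 0.004 and 0.012 m and angle between each of brick, square, oval, round, button's own z axis and vertical below 0.1 rad and linear speed of each of brick, square, oval, round, button below 0.02 m/s and angular speed of each of brick, square, oval, round, button below 0.2 rad/s and angle between the x axis of brick and the x axis of slate_brick, either way round below 0.22 rad and horizontal distance between square and slate_square below 0.012 m and z of square in the frame of slate_square between 0.004 and 0.012 m and (angle between the x axis of square and the x axis of slate_square, either way round below 0.22 rad or angle between the x axis of square and the y axis of slate_square, either way round below 0.22 rad) and horizontal distance between oval and slate_oval below 0.012 m and z of oval in the frame of slate_oval between 0.004 and 0.012 m and angle between the x axis of oval and the x axis of slate_oval, either way round below 0.22 rad and horizontal distance between round and slate_round below 0.012 m and z of round in the frame of slate_round between 0.004 and 0.012 m and horizontal distance between button and slate_button below 0.012 m and z of button in the frame of slate_button between 0.004 and 0.012 m); the robot touches nothing.
It fails at once if the brick cheese is tipped over (angle between brick's own z axis and vertical above 0.7 rad).
It fails at once if the square cheese is tipped over (angle between square's own z axis and vertical above 0.7 rad).
It fails at once if the oval cheese is tipped over (angle between oval's own z axis and vertical above 0.7 rad).
It fails at once if the round cheese is tipped over (angle between round's own z axis and vertical above 0.7 rad).
It fails at once if the button cheese is tipped over (angle between button's own z axis and vertical above 0.7 rad).
It also fails if it takes over 144 s, if anything falls off the work surface, if the arm or the gripper's body presses on something with over 40 N, if the wrist force passes 120 N, or if a joint passes its speed limit or range.

ROBOT

A 7-joint arm with a two-finger parallel gripper is mounted at the origin on the work surface. World frame = base frame: x ahead of the robot, y to its left, z up, the work surface at z = 0. Lengths are in m, angles in rad, forces in N, time in s.
With the tool pointing down it reaches from about 0.4 to 0.85 m from the base axis. Payload 10.4 kg.
Tool frame: the origin (TCP) lies between the finger pads; the fingertips stand 19 mm ahead of it and the grasp point (between the pads) is the TCP (manip.tip_reach is the z of the fingertips in the tool frame, in m); z points along the fingers, y is the direction in which the jaws open and shut (so a half turn about z gives the same grasp; the last joint's range is limited). The gripper opens to 85 mm and grips with 20 to 120 N. Pads are 22 mm wide; open, the fingers measure 114 mm over their backs; the gripper's body (76 mm by 85 mm) begins 54 mm behind the grasp point. The pads swing forward as they close: fully open they stand 13 mm farther back than shut.
Start: joints at [1.277, 0.332, -0.065, 1.46, 0.022, 1.35, -0.088], TCP at [0.167, -0.602, 0.23] pointing down, gripper open.
Joint ranges: [-2.6, 2.6], [-0.5, 2.12], [-1.47, 1.34], [0.16, 2.42], [-1.27, 4.41], [0.06, 2.06], [-2.6, 2.6]. Speed limits (rad/s): [2.22, 2.22, 2.79, 2.79, 3.14, 3.14, 3.14].

INTERFACE

Orientations are given as a unit quaternion [x, y, z, w].
In Python, from workcell import sensors, cams, manip gives the robot as it stands.
- The arm moves only by the shell command python3 -m jog 'ROWS' [FORCE]. ROWS is JSON, a list of rows, each a list of 3 entries, a list of its own where there are three numbers: the shift along the world's x, y, z in m, then the turn, a rotation vector about the world's x, y, z in rad, then the opening in per cent of the stroke, from 0 (shut) to 100 (fully open). In form: [[[dx, dy, dz], [wx, wy, wz], grip], ...]. A call has 1 to 5 rows; each row shifts and turns the pose as measured when the row begins; what a row does not reach is not made up. A row lasts 1/8 s, in which the tool goes at most 62.5 mm and 10.7 degrees, less where a joint would pass 70% of its speed; a pose out of reach is approached as far as the arm can. A call with a gripper value outside its range is refused whole. The fingers move at their own pace and stop on an object; FORCE is the grip in N (left out, the last holds). Time passes only in rows, so rows that do not move let the fingers close. It gives the time, the measured TCP pose, the force and the opening at its end, in the units of the state.
- sensors.get_obs(): the state, without advancing time (a new reading comes with each control period).
- cams.camera(name): name is "scene" or "top" or "wrist"; returns (picture, depth): 400x640x3 uint8, red, green, blue; 400x640 float32, m along the optical axis (not along the pixel's ray), 0 where there is no reading.
- cams.camera_model(name): a dict with "intrinsics" (3x3 intrinsics, pixels), "view" (4x4, takes a point from world to camera coordinates). Camera axes: x right, y down, z forward; pixel columns grow to the right and rows downward; lengths in m; the calibration is good to about 2 mm. The wrist camera is an equidistant fisheye: a pixel r from the principal point sees the ray r / f radians off the axis. A picture is of the moment at which its call begins: read the wrist's pose just before it. camera_model takes no time and is no camera call; for the wrist camera it gives the pose at the moment of the call.
- manip.hand_in(): hands the job in, once; it reports no verdict.
The state is a dict: "clock": time; "joint_pos": joint angles; "joint_velocities": joint speeds; "tau": joint torques, N m; "position": TCP position; "ee_rot": TCP orientation; "ft_force": force on the tool from outside, world axes, zero at the start; "torque": the same for the moment, N m; "grip_width": opening from 0.0 (shut) to 1.0 (fully open).
Only numpy, scipy, OpenCV 4.12 (cv2) and the standard library are available. Lean on these libraries where they do the work, as an engineer would, in place of code of your own. Each camera call takes 0.05 s, during which the arm holds its last target.

## Working session

There is one attempt and no reset: what is moved stays moved. The work goes in short steps, Python scripts to look and compute and a shell command to move; the robot and the scene stay as the last step left them, time stands still between calls to the robot, and variables do not carry over. Pictures are saved under pics/ and viewed, and the job is handed in when it is done.

```bash
ls; mkdir -p pics; python3 - <<'E'
from workcell import sensors,cams,manip
import cv2,numpy as np
print(sensors.get_obs())
for n in ["top","scene"]:
    p,d=cams.camera(n); cv2.imwrite(f"pics/{n}0.png",p[:,:,::-1]); np.savez(f"{n}0.npz",p=p,d=d)
    m=cams.camera_model(n);print(n,m, d.min(),d.max())
E
```

```text
pics
{'clock': 0.0, 'joint_pos': array([ 1.27743332,  0.33280307, -0.06471966,  1.46095959,  0.0215865 ,
        1.34987438, -0.08849797]), 'joint_velocities': array([-1.34576496e-03,  5.12184708e-04, -4.85012398e-04,  4.89819244e-04,
        1.97009469e-05, -6.36129618e-04, -1.21153283e-03]), 'tau': array([ 6.71118578e-04, -6.25435567e+01,  4.91931033e-02, -3.91592181e+01,
        1.60613086e-02,  1.02312016e-02,  1.40531904e-05]), 'position': array([ 0.16707686, -0.60186445,  0.22955021]), 'ee_rot': array([ 9.90847054e-01,  1.34987632e-01, -1.13051171e-04, -6.65178955e-04]), 'ft_force': array([ 0.34247809, -0.28475836, -0.34302673]), 'torque': array([-0.00803616, -0.02810504,  0.01642503]), 'grip_width': 0.9978615500319059}
top {'intrinsics': array([[498.40944683,   0.        , 328.55432871],
       [  0.        , 498.40944683, 199.33126983],
       [  0.        ,   0.        ,   1.        ]]), 'view': array([[-0.01821634, -0.99981762,  0.00573471,  0.04323121],
       [-0.98485749,  0.01695415, -0.17253487,  0.49452255],
       [ 0.17240618, -0.00879083, -0.98498672,  1.5149817 ],
       [ 0.        ,  0.        ,  0.        ,  1.        ]])} 0.0 2.5055647
scene {'intrinsics': array([[440.324506  ,   0.        , 325.30927801],
       [  0.        , 440.324506  , 198.49009985],
       [  0.        ,   0.        ,   1.        ]]), 'view': array([[ 0.17832013,  0.98385836,  0.01498843, -0.12267853],
       [ 0.74540826, -0.12512725, -0.65475926, -0.3334414 ],
       [-0.64231491,  0.12792926, -0.75568886,  1.53501809],
       [ 0.        ,  0.        ,  0.        ,  1.        ]])} 0.0 3.7434466
```

View pics/top0.png

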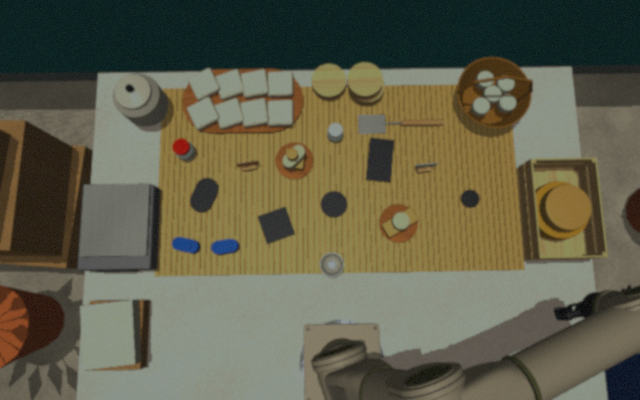

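View pics/scene0.png

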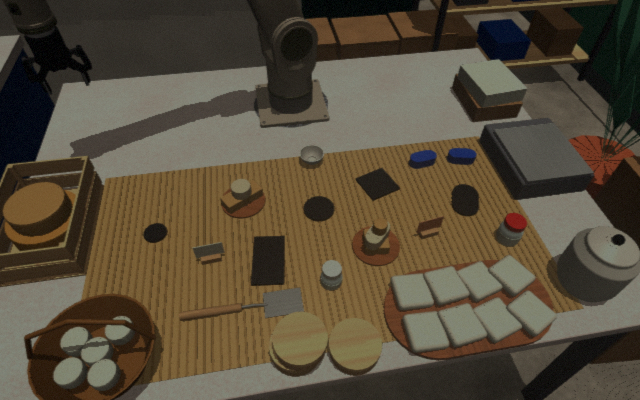

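Top view: slates are the oval at (204,194), square (276,225), large round (334,204), oblong (380,160) and small round (470,199). The piles are at (294,160) and (399,222). The blue ovals at (185,245) and (225,247) are decoys. Next I'll enlarge both piles.

```bash
python3 - <<'E'
import cv2,numpy as np
t=np.load("top0.npz")['p'][:,:,::-1]; s=np.load("scene0.npz")['p'][:,:,::-1]
c=[t[130:190,264:324],t[192:252,369:429],s[210:270,346:406],s[170:230,213:273]]
c=[cv2.resize(x,(300,300),interpolation=cv2.INTER_CUBIC) for x in c]
im=np.vstack([np.hstack(c[:2]),np.hstack(c[2:])]); im=np.clip(im*1.5,0,255).astype(np.uint8)
cv2.imwrite("pics/crop0.png",im)
E
```

```text
(no output)
```

View pics/crop0.png

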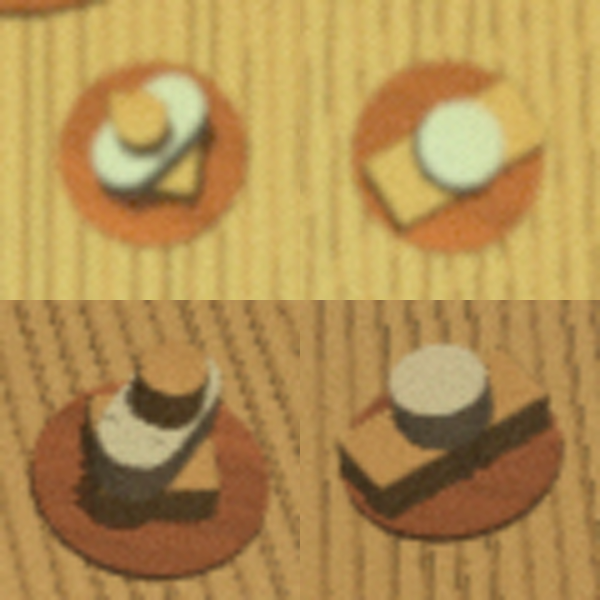

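Pile A (top 294,160) is button on oval on square. Pile B (399,222) is round on brick. Now I'll measure them by colour mask.

```bash
cat > h.py <<'E'
import cv2,numpy as np
from workcell import sensors,cams,manip
from scipy.spatial.transform import Rotation as R
def ray(n,uv,z,m=None):
    m=m or cams.camera_model(n); K,V=m["intrinsics"],m["view"]
    uv=np.atleast_2d(np.asarray(uv,float))
    x=(uv[:,0]-K[0,2])/K[0,0]; y=(uv[:,1]-K[1,2])/K[1,1]
    if n=="wrist":
        r=np.hypot(x,y)+1e-12; d=np.c_[x/r*np.sin(r),y/r*np.sin(r),np.cos(r)]
    else: d=np.c_[x,y,np.ones(len(x))]
    d=d@V[:3,:3]; o=-V[:3,:3].T@V[:3,3]
    return (o+d*((z-o[2])/d[:,2])[:,None])[:,:2]
def shape(n,mask,z,m=None,minpx=30):
    """contours -> world footprint: centre, angle, minAreaRect sizes"""
    out=[]
    for c in cv2.findContours(mask.astype(np.uint8),cv2.RETR_EXTERNAL,cv2.CHAIN_APPROX_NONE)[0]:
        if cv2.contourArea(c)<minpx: continue
        mm=cv2.moments(c); uv=(mm['m10']/mm['m00'],mm['m01']/mm['m00'])
        w=ray(n,c[:,0,:],z,m).astype(np.float32)*1000
        (cx,cy),(a,b),ang=cv2.minAreaRect(w)
        if a<b: a,b,ang=b,a,ang+90
        mw=cv2.moments(w.reshape(-1,1,2)); 
        out.append(dict(uv=np.round(uv,1),rect=np.round((cx,cy),1),cen=np.round((mw['m10']/mw['m00'],mw['m01']/mw['m00']),1),size=np.round((a,b),1),deg=round((ang+90)%180-90,1)))
    return out
def state():
    o=sensors.get_obs(); Rm=R.from_quat(o['ee_rot']).as_matrix()
    print("t",round(o['clock'],2),"p",np.round(o['position'],4),"jaw deg",round(np.degrees(np.arctan2(Rm[1,1],Rm[0,1])),1),"z",np.round(Rm[:,2],3),"grip",round(o['grip_width'],3),"F",np.round(o['ft_force'],1),"j",np.round(o['joint_pos'],2))
E
python3 - <<'E'
from h import *
for n in ["top","scene"]:
    p=np.load(n+"0.npz")['p']; hsv=cv2.cvtColor(p,cv2.COLOR_RGB2HSV)
    dark=(p.max(2)<75)
    print(n,"slates")
    for s in shape(n,dark,0.008):
        if 250<s['cen'][0]<900 and abs(s['cen'][1])<500 and s['size'][0]<180: print(s)
    for u,v in [(294,160),(299,150),(302,180),(293,150)] if n=="top" else []: print(hsv[v,u],p[v,u])
    print("cream-ish 3x3 hsv")
t=np.load("top0.npz")['p']; hsv=cv2.cvtColor(t,cv2.COLOR_RGB2HSV)
for (u,v) in [(292,154),(299,148),(300,165),(280,170),(401,221),(385,228),(410,240),(420,260)]: print((u,v),hsv[v,u])
E
```

```text
top slates
{'uv': array([275.8, 224.9]), 'rect': array([422.1, 202.4]), 'cen': array([422.2, 202.5]), 'size': array([90.2, 88.7]), 'deg': 19.4}
{'uv': array([333.5, 203.8]), 'rect': array([486.1,  18.6]), 'cen': array([486.6,  18.5]), 'size': array([79.8, 77.6]), 'deg': 89.0}
{'uv': array([469.5, 198.3]), 'rect': array([ 497.9, -417.3]), 'cen': array([ 497.1, -417.4]), 'size': array([55. , 52.1]), 'deg': 89.0}
{'uv': array([204. , 194.8]), 'rect': array([523.1, 431.9]), 'cen': array([523.2, 432.1]), 'size': array([110.4,  71. ]), 'deg': -22.3}
{'uv': array([191.3, 155.5]), 'rect': array([653.7, 477.1]), 'cen': array([653.4, 476.4]), 'size': array([46.7, 18.4]), 'deg': -34.3}
{'uv': array([379.7, 159.6]), 'rect': array([ 629.7, -133.9]), 'cen': array([ 630. , -134.1]), 'size': array([138.6,  77.3]), 'deg': -7.9}
{'uv': array([475.5, 114.8]), 'rect': array([ 777.1, -456.4]), 'cen': array([ 776., -456.]), 'size': array([49. , 24.9]), 'deg': 54.5}
{'uv': array([359.7,  98.5]), 'rect': array([838.7, -84. ]), 'cen': array([838.9, -75.1]), 'size': array([98.5, 40.7]), 'deg': 76.7}
[24 85 81
[... 1942 characters left out ...]
5, 199.2]), 'cen': array([428.6, 199.6]), 'size': array([98.8, 96.7]), 'deg': 18.8}
{'uv': array([309.4, 163.5]), 'rect': array([313. ,  20.9]), 'cen': array([315.8,  18.4]), 'size': array([70.9, 46. ]), 'deg': 76.9}
{'uv': array([420.8, 163.3]), 'rect': array([365.3, 359.3]), 'cen': array([370.1, 352.3]), 'size': array([91.6, 52. ]), 'deg': 80.6}
{'uv': array([459.6, 159.8]), 'rect': array([372.8, 476.2]), 'cen': array([374.7, 474.6]), 'size': array([89.5, 46.9]), 'deg': 64.2}
cream-ish 3x3 hsv
(292, 154) [ 23 136 143]
(299, 148) [ 36  63 150]
(300, 165) [ 23 132 141]
(280, 170) [ 14 179 131]
(401, 221) [ 38  54 151]
(385, 228) [ 23 138 135]
(410, 240) [ 20 141 130]
(420, 260) [ 22 126 144]
```

```bash
cat >> h.py <<'E'
def cloud(n,d,m=None):
    m=m or cams.camera_model(n); K,V=m["intrinsics"],m["view"]
    v,u=np.mgrid[:d.shape[0],:d.shape[1]]
    P=np.stack([(u-K[0,2])/K[0,0]*d,(v-K[1,2])/K[1,1]*d,d],-1)-V[:3,3]
    return P@V[:3,:3]
E
python3 - <<'E'
from h import *
for n in ["top","scene"]:
    f=np.load(n+"0.npz"); p=f['p']; W=cloud(n,f['d']); hsv=cv2.cvtColor(p,cv2.COLOR_RGB2HSV)
    for nm,c in [("A",(.62,.14)),("B",(.445,-.175))]:
        near=np.hypot(W[...,0]-c[0],W[...,1]-c[1])<.075
        near&=f['d']>0
        print(n,nm,np.histogram(W[near][:,2],bins=np.arange(-.005,.12,.01))[0])
        for zt,lab in [(.096,"button"),(.066,"oval/round"),(.036,"sq/brick")]:
            mk=near&(abs(W[...,2]-zt)<.006)
            for s in shape(n,mk,zt,minpx=20): print("  depth",lab,s)
            if zt==.066:
                for s in shape(n,mk&(hsv[...,1]<100),zt,minpx=20): print("  cream",s)
E
```

```text
top A [736 390   9  49  40  17 124  94   8  65  45   1]
  depth button {'uv': array([291.3, 153.3]), 'rect': array([631.2, 146.2]), 'cen': array([631.1, 146.4]), 'size': array([34.3, 33.9]), 'deg': -64.5}
  depth oval/round {'uv': array([294. , 156.4]), 'rect': array([631.4, 142.4]), 'cen': array([629.3, 140.1]), 'size': array([82.8, 40.7]), 'deg': -44.8}
  cream {'uv': array([294. , 156.4]), 'rect': array([631.4, 142.4]), 'cen': array([629.3, 140.1]), 'size': array([82.8, 40.7]), 'deg': -44.8}
  depth sq/brick {'uv': array([299.5, 164.5]), 'rect': array([608.9, 122.9]), 'cen': array([610.4, 124.5]), 'size': array([40.7, 22.8]), 'deg': -45.0}
top B [768 309   9 170 133   8 142 104   0   0   0   0]
  depth oval/round {'uv': array([401. , 220.4]), 'rect': array([ 421.8, -185.4]), 'cen': array([ 422.1, -185.6]), 'size': array([52.6, 51.3]), 'deg': -23.8}
  cream {'uv': array([401. , 220.4]), 'rect': array([ 421.8, -185.4]), 'cen': array([ 422.1, -185.6]), 'size': array([52.6, 51.3]), 'deg': -23.8}
  depth sq/brick {'uv': array([389.5, 228.4]), 'rect': array([ 404.2, -157.6]), 'cen': arr
[... 681 characters left out ...]
e': array([83., 43.]), 'deg': -47.5}
  depth sq/brick {'uv': array([382.7, 244.6]), 'rect': array([648.8, 138.1]), 'cen': array([659.2, 151.1]), 'size': array([61.6, 43. ]), 'deg': 80.3}
scene B [865 297  99 227 169  49 152 117   0   0   0   0]
  depth oval/round {'uv': array([240.3, 186.1]), 'rect': array([ 428. , -186.5]), 'cen': array([ 428.8, -186.6]), 'size': array([54.4, 51.4]), 'deg': 30.2}
  cream {'uv': array([240.1, 186.2]), 'rect': array([ 429., -187.]), 'cen': array([ 429. , -187.2]), 'size': array([52.6, 49.5]), 'deg': 27.4}
  depth sq/brick {'uv': array([238.9, 195.6]), 'rect': array([ 429.3, -189.2]), 'cen': array([ 434.5, -193.1]), 'size': array([109.2,  51.3]), 'deg': -60.2}
```

```bash
python3 -m jog '[[[0.033,0.053,0],[0,0,0.1],100],[[0.033,0.053,0],[0,0,0.1],100],[[0.033,0.053,0],[0,0,0.1],100],[[0.033,0.053,0],[0,0,0.1],100],[[0.033,0.053,0],[0,0,0.1],100]]' 40; python3 -m jog '[[[0.033,0.053,0],[0,0,0],100],[[0.033,0.053,0],[0,0,0],100],[[0.033,0.053,0],[0,0,0],100],[[0.033,0.053,0],[0,0,0],100],[[0.033,0.053,0],[0,0,0],100]]'; python3 -c "from h import *;state()"
```

```text
clock: 0.72
position: [0.3287, -0.3358, 0.2267]
ee_rot: [0.925, 0.379, -0.002, -0.002]
ft_force: [0.8, -0.2, 0.5]
grip_width: 1.004
clock: 1.35
position: [0.4917, -0.0695, 0.2265]
ee_rot: [0.925, 0.379, -0.002, -0.001]
ft_force: [0.6, -0.8, -0.6]
grip_width: 1.001
t 1.35 p [ 0.4917 -0.0695  0.2265] jaw deg -45.4 z [-0.005 -0.    -1.   ] grip 1.001 F [ 0.6 -0.8 -0.6] j [ 0.67  0.1  -0.66  1.76  0.06  1.3  -0.79]
```

```bash
python3 -m jog '[[[0.033,0.050,0],[0,0,0],100],[[0.033,0.050,0],[0,0,0],100],[[0.033,0.050,0],[0,0,0],100],[[0.033,0.050,0],[0,0,0],100],[[0.01,0.014,0],[0,0,0],100]]'; python3 -m jog '[[[0,0,0],[0,0,0],100]]'; python3 - <<'E'
from h import *
state(); m=cams.camera_model("wrist"); p,d=cams.camera("wrist"); print(m, -m['view'][:3,:3].T@m['view'][:3,3]); cv2.imwrite("pics/w1.png",p[:,:,::-1]); np.savez("w1.npz",p=p,d=d)
E
```

```text
clock: 1.98
position: [0.637, 0.1544, 0.2244]
ee_rot: [0.925, 0.38, -0.003, -0.002]
ft_force: [-0.7, -0.9, -0.7]
grip_width: 1.0
clock: 2.1
position: [0.6368, 0.156, 0.2233]
ee_rot: [0.925, 0.381, -0.004, -0.002]
ft_force: [-0.3, -0.7, -0.6]
grip_width: 0.993
t 2.1 p [0.6368 0.156  0.2233] jaw deg -45.2 z [-0.009  0.001 -1.   ] grip 0.993 F [-0.3 -0.7 -0.6] j [ 0.2   0.51 -0.74  1.34  0.33  1.42 -1.31]
{'intrinsics': array([[309.70691629,   0.        , 316.21922314],
       [  0.        , 309.70691629, 198.19204196],
       [  0.        ,   0.        ,   1.        ]]), 'view': array([[ 0.70377829, -0.71038633, -0.0068838 , -0.33586688],
       [-0.67267955, -0.66947589,  0.31512578,  0.49309586],
       [-0.22846958, -0.21714809, -0.94902495,  0.5531985 ],
       [ 0.        ,  0.        ,  0.        ,  1.        ]])} [0.69446035 0.21164655 0.36729992]
```

View pics/w1.png

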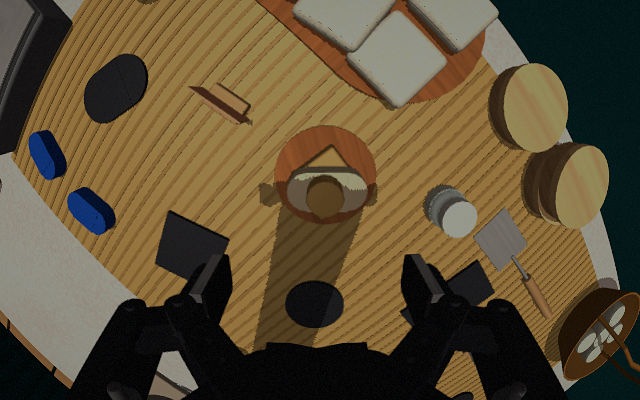

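Wrist view: the pile is at (326,180), with the button top at (325,195), in the gripper's shadow. I'll measure with wrist depth and rays.

```bash
cat >> h.py <<'E'
def wcloud(d,m):
    K,V=m["intrinsics"],m["view"]; v,u=np.mgrid[:d.shape[0],:d.shape[1]]
    x=(u-K[0,2])/K[0,0]; y=(v-K[1,2])/K[1,1]; r=np.hypot(x,y)+1e-12; t=np.tan(np.minimum(r,1.5))
    P=np.stack([x/r*t*d,y/r*t*d,d],-1)-V[:3,3]
    return P@V[:3,:3]
def wlook(zs,c,rad,name=None,tol=.006):
    m=cams.camera_model("wrist"); p,d=cams.camera("wrist")
    if name: cv2.imwrite(f"pics/{name}.png",p[:,:,::-1])
    W=wcloud(d,m); near=(np.hypot(W[...,0]-c[0],W[...,1]-c[1])<rad)&(d>0)
    for z in zs:
        for s in shape("wrist",near&(abs(W[...,2]-z)<tol),z,m): print(z,s)
    return p,d,m,W
E
python3 - <<'E'
from h import *
p,d,m,W=wlook([.096,.066,.036],(.633,.143),.07)
dark=p.max(2)<60
for s in shape("wrist",dark&(abs(W[...,2]-.008)<.012),.008,m,100): print("slate",s)
E
```

```text
0.096 {'uv': array([324.2, 197.1]), 'rect': array([634.8, 143.9]), 'cen': array([634.5, 144. ]), 'size': array([35. , 34.3]), 'deg': 44.8}
0.066 {'uv': array([327.9, 188.3]), 'rect': array([634.3, 139.6]), 'cen': array([637.2, 140.5]), 'size': array([83.1, 42.7]), 'deg': -45.1}
0.036 {'uv': array([327.4, 159. ]), 'rect': array([654.5, 163.2]), 'cen': array([654.8, 158. ]), 'size': array([50.4, 23.6]), 'deg': -43.7}
slate {'uv': array([463.5, 395.8]), 'rect': array([ 516.4, -410.2]), 'cen': array([ 513. , -409.9]), 'size': array([63.3, 29.2]), 'deg': -62.9}
slate {'uv': array([577. , 309.9]), 'rect': array([ 815.3, -439.8]), 'cen': array([ 815.6, -428.9]), 'size': array([161.4,  65.9]), 'deg': 13.4}
slate {'uv': array([313.7, 303.4]), 'rect': array([489.2,  17.2]), 'cen': array([489.4,  16.9]), 'size': array([88. , 83.5]), 'deg': 45.3}
slate {'uv': array([471.2, 283.4]), 'rect': array([ 673.8, -141.3]), 'cen': array([ 677. , -138.7]), 'size': array([84.9, 57.7]), 'deg': 82.8}
slate {'uv': array([186.8, 245. ]), 'rect': array([425.6, 200. ]), 'cen': array([428. , 208.4]), 'size': array
[... 169 characters left out ...]
late {'uv': array([531. , 176.1]), 'rect': array([854.6, -71.2]), 'cen': array([846.1, -65.5]), 'size': array([105.5,  47. ]), 'deg': 34.4}
slate {'uv': array([ 56. , 151.3]), 'rect': array([376.4, 474.4]), 'cen': array([377.6, 469.7]), 'size': array([83.9, 35.5]), 'deg': 65.5}
slate {'uv': array([496.6, 104.3]), 'rect': array([868.1,  48.5]), 'cen': array([860.3,  53.3]), 'size': array([103.5,  43.4]), 'deg': 48.2}
slate {'uv': array([115.3,  87.5]), 'rect': array([526.3, 428.7]), 'cen': array([526.5, 428.5]), 'size': array([117.6,  75.8]), 'deg': -22.6}
slate {'uv': array([41. , 75.3]), 'rect': array([425.3, 577.4]), 'cen': array([430.6, 577. ]), 'size': array([273.2,  80.7]), 'deg': 14.5}
```

```bash
python3 -m jog '[[[-0.001,-0.006,-0.04],[0,-0.009,0],100],[[-0.001,-0.005,-0.05],[0,0,0],100],[[0,0,-0.03],[0,0,0],100],[[0,0,0],[0,0,0],100]]' 30; python3 -c "from h import *;state()"
```

```text
clock: 2.7
position: [0.634, 0.1354, 0.1029]
ee_rot: [0.926, 0.376, 0.002, 0.002]
ft_force: [1.0, -0.3, 0.9]
grip_width: 0.998
t 2.7 p [0.634  0.1354 0.1029] jaw deg -45.8 z [ 0.005 -0.003 -1.   ] grip 0.998 F [ 1.  -0.3  0.9] j [ 0.23  0.57 -0.7   1.51  0.39  1.19 -1.34]
```

```bash
python3 -m jog '[[[0,0.008,-0.007],[0,0.003,0],100],[[0,0,-0.006],[0,0,0],100],[[0,0,0],[0,0,0],100]]' 30; python3 -c "from h import *;state()"
```

```text
clock: 3.08
position: [0.6357, 0.1433, 0.0932]
ee_rot: [0.927, 0.376, 0.002, 0.003]
ft_force: [0.2, 0.7, -0.0]
grip_width: 0.998
t 3.08 p [0.6357 0.1433 0.0932] jaw deg -45.9 z [ 0.007 -0.003 -1.   ] grip 0.998 F [ 0.2  0.7 -0. ] j [ 0.21  0.59 -0.7   1.51  0.4   1.18 -1.36]
```

```bash
python3 -m jog '[[[-0.001,0.001,-0.005],[0,-0.004,0],100],[[0,0,0],[0,0,0],60],[[0,0,0],[0,0,0],0],[[0,0,0],[0,0,0],0],[[0,0,0],[0,0,0],0]]' 30; python3 -c "from h import *;state()"
```

```text
clock: 3.7
position: [0.6353, 0.1447, 0.0893]
ee_rot: [0.927, 0.376, 0.005, 0.004]
ft_force: [-0.3, 0.3, -0.1]
grip_width: 0.395
t 3.7 p [0.6353 0.1447 0.0893] jaw deg -45.9 z [ 0.013 -0.002 -1.   ] grip 0.395 F [-0.3  0.3 -0.1] j [ 0.21  0.59 -0.7   1.52  0.41  1.16 -1.36]
```

```bash
python3 -m jog '[[[0,0,0.01],[0,0.01,0],0],[[0,0,0.03],[0,0,0],0],[[0,0,0.05],[0,0,0],0],[[0,0,0.04],[0,0,0],0]]' 30; python3 - <<'E'
from h import *
state(); p,d,m,W=wlook([.066,.036],(.635,.14),.07,"w2")
E
```

```text
clock: 4.2
position: [0.6332, 0.1438, 0.2212]
ee_rot: [0.927, 0.376, -0.003, 0.0]
ft_force: [1.3, 0.5, -1.1]
grip_width: 0.4
t 4.2 p [0.6332 0.1438 0.2212] jaw deg -45.8 z [-0.005 -0.003 -1.   ] grip 0.4 F [ 1.3  0.5 -1.1] j [ 0.22  0.49 -0.74  1.37  0.33  1.41 -1.3 ]
0.066 {'uv': array([319.9, 180.9]), 'rect': array([635. , 140.4]), 'cen': array([634.6, 140.2]), 'size': array([82.7, 42.6]), 'deg': -45.9}
0.036 {'uv': array([317., 205.]), 'rect': array([606.3, 116. ]), 'cen': array([606.8, 117.3]), 'size': array([21.4,  9.6]), 'deg': -45.9}
0.036 {'uv': array([321.3, 149.3]), 'rect': array([654.9, 162.2]), 'cen': array([655.4, 158.1]), 'size': array([48.6, 21.3]), 'deg': -43.7}
```

View pics/w2.png

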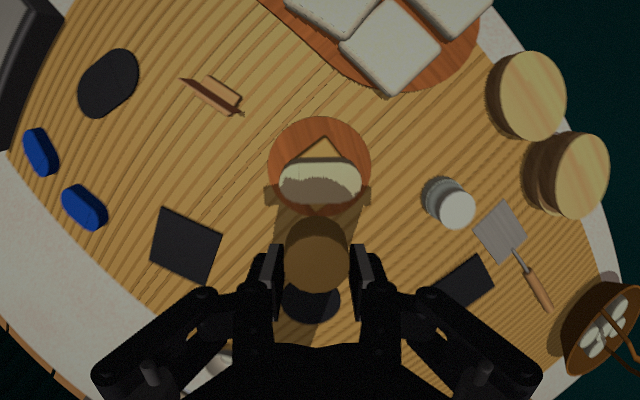

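```bash
python3 -m jog '[[[-0.0133,-0.056,0],[0,0,0],0],[[-0.0133,-0.056,0],[0,0,0],0],[[-0.0133,-0.056,0],[0,0,0],0],[[-0.0133,-0.056,0],[0,0,0],0],[[-0.0133,-0.056,0],[0,0,0],0]]'; python3 -m jog '[[[-0.0133,-0.056,0],[0,0,0],0],[[-0.0133,-0.056,0],[0,0,0],0],[[-0.0133,-0.056,-0.01],[0,0,0],0],[[-0.0133,-0.056,-0.01],[0,0,0],0],[[0,-0.02,-0.01],[0,0,0],0]]'; python3 -m jog '[[[0,0,0],[0,0,0],0]]'; python3 - <<'E'
from h import *
state(); m=cams.camera_model("wrist"); p,d=cams.camera("wrist");cv2.imwrite("pics/w3.png",p[:,:,::-1])
W=wcloud(d,m); 
for s in shape("wrist",(p.max(2)<60)&(abs(W[...,2]-.008)<.012),.008,m,100): print("slate",s)
E
```

```text
clock: 4.88
position: [0.5665, -0.136, 0.232]
ee_rot: [0.925, 0.381, 0.003, 0.0]
ft_force: [1.0, -0.1, -0.4]
grip_width: 0.4
clock: 5.5
position: [0.509, -0.392, 0.2051]
ee_rot: [0.926, 0.378, 0.004, 0.002]
ft_force: [0.1, 0.5, -0.8]
grip_width: 0.395
clock: 5.62
position: [0.5085, -0.3925, 0.2043]
ee_rot: [0.926, 0.378, 0.004, 0.001]
ft_force: [1.7, 0.6, 0.7]
grip_width: 0.389
t 5.62 p [ 0.5085 -0.3925  0.2043] jaw deg -45.6 z [ 0.008  0.001 -1.   ] grip 0.389 F [1.7 0.6 0.7] j [ 0.99  0.43 -0.54  1.43  0.22  1.33 -0.36]
slate {'uv': array([ 11.2, 390.1]), 'rect': array([-872.7, -110.3]), 'cen': array([-858.3, -120.1]), 'size': array([279.5, 105. ]), 'deg': -19.1}
slate {'uv': array([ 22.7, 226.5]), 'rect': array([ 35.4, -98.5]), 'cen': array([ 71.5, -80.2]), 'size': array([265.5, 114.4]), 'deg': 29.4}
slate {'uv': array([328.2, 194.1]), 'rect': array([ 500.4, -421.7]), 'cen': array([ 500.1, -421.7]), 'size': array([58.9, 57.8]), 'deg': -59.9}
slate {'uv': array([182.7, 118.1]), 'rect': array([ 447.9, -239.2]), 'cen': array([ 448.8, -236.1]), 'size': array([54.3, 11.5]), 'deg': 31.9}
slate {'uv': array([540.6,   5.8]), 'rect': array([ 879.6, -437.9]), 'cen': array([ 889.6, -442.2]), 'size': array([99.4, 20.7]), 'deg': -34.5}
slate {'uv': array([206. ,   3.8]), 'rect': array([ 563.4, -164.9]), 'cen': array([ 565.3, -164. ]), 'size': array([28.6, 13.9]), 'deg': -54.3}
slate {'uv': array([84.2,  5.8]), 'rect': array([461.3,  -2.1]), 'cen': array([463.2,  -2.2]), 'size': array([76.4, 20.7]), 'deg': -62.2}
```

View pics/w3.png

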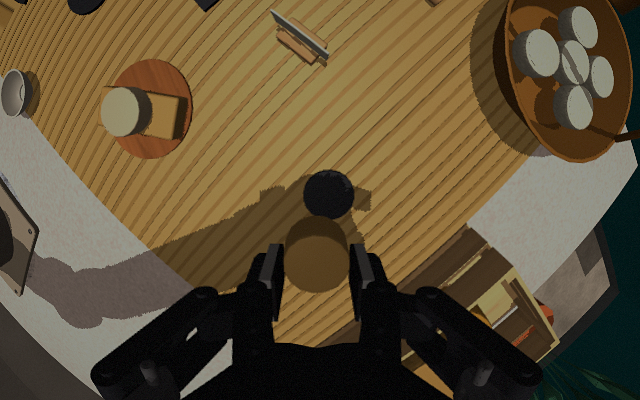

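```bash
python3 -m jog '[[[-0.004,-0.014,-0.04],[0,0.008,0],0],[[-0.003,-0.01,-0.05],[0,0,0],0],[[0,-0.002,-0.04],[0,0,0],0],[[0,0,-0.015],[0,0,0],0],[[0,0,0],[0,0,0],0]]'; python3 -c "from h import *;state()"
```

```text
clock: 6.3
position: [0.51, -0.408, 0.0632]
ee_rot: [0.923, 0.385, 0.004, 0.002]
ft_force: [0.2, -0.5, -0.4]
grip_width: 0.398
t 6.3 p [ 0.51   -0.408   0.0632] jaw deg -44.8 z [ 0.009 -0.001 -1.   ] grip 0.398 F [ 0.2 -0.5 -0.4] j [ 0.98  0.57 -0.51  1.54  0.3   1.09 -0.37]
```

```bash
python3 -m jog '[[[-0.01,-0.012,0],[0,0.009,0],0],[[0,0,-0.015],[0,0,0],0],[[0,0,0],[0,0,0],0]]'; python3 -c "from h import *;state()"
```

```text
clock: 6.68
position: [0.5015, -0.4216, 0.0516]
ee_rot: [0.923, 0.385, 0.001, 0.003]
ft_force: [-0.6, -0.3, -0.1]
grip_width: 0.392
t 6.67 p [ 0.5015 -0.4216  0.0516] jaw deg -44.7 z [ 0.004 -0.004 -1.   ] grip 0.392 F [-0.6 -0.3 -0.1] j [ 0.99  0.59 -0.5   1.54  0.31  1.08 -0.36]
```

```bash
python3 -m jog '[[[-0.001,0.001,-0.012],[0,0,0],0],[[0,0,-0.006],[0,0,0],0],[[0,0,0],[0,0,0],0]]'; python3 -c "from h import *;state()"
```

```text
clock: 7.05
position: [0.5006, -0.4204, 0.0325]
ee_rot: [0.923, 0.385, 0.001, 0.003]
ft_force: [0.7, -0.6, -1.2]
grip_width: 0.399
t 7.05 p [ 0.5006 -0.4204  0.0325] jaw deg -44.7 z [ 0.004 -0.004 -1.   ] grip 0.399 F [ 0.7 -0.6 -1.2] j [ 0.99  0.61 -0.49  1.56  0.32  1.05 -0.36]
```

```bash
python3 -m jog '[[[0,0,-0.0015],[0,0,0],0],[[0,0,0],[0,0,0],60],[[0,0,0],[0,0,0],100],[[0,0,0],[0,0,0],100]]'; python3 -m jog '[[[0,0,0.03],[0,0,0],100],[[0,0,0.05],[0,0,0],100],[[0,0,0.05],[0,0,0],100],[[0,0,0.04],[0,0,0],100]]'; python3 - <<'E'
from h import *
state(); p,d,m,W=wlook([.038],(.5,-.42),.05,"w4")
E
```

```text
clock: 7.55
position: [0.5011, -0.4206, 0.0317]
ee_rot: [0.923, 0.385, 0.001, 0.003]
ft_force: [-0.3, 0.6, 0.1]
grip_width: 0.99
clock: 8.05
position: [0.4988, -0.4188, 0.2029]
ee_rot: [0.923, 0.385, 0.0, 0.0]
ft_force: [-0.4, 0.2, -0.0]
grip_width: 0.998
t 8.05 p [ 0.4988 -0.4188  0.2029] jaw deg -44.7 z [ 0. -0. -1.] grip 0.998 F [-0.4  0.2 -0. ] j [ 1.02  0.46 -0.53  1.4   0.23  1.35 -0.3 ]
0.038 {'uv': array([318.2, 178.9]), 'rect': array([ 500.2, -420.9]), 'cen': array([ 499.7, -421. ]), 'size': array([35.2, 34.2]), 'deg': 45.3}
```

View pics/w4.png

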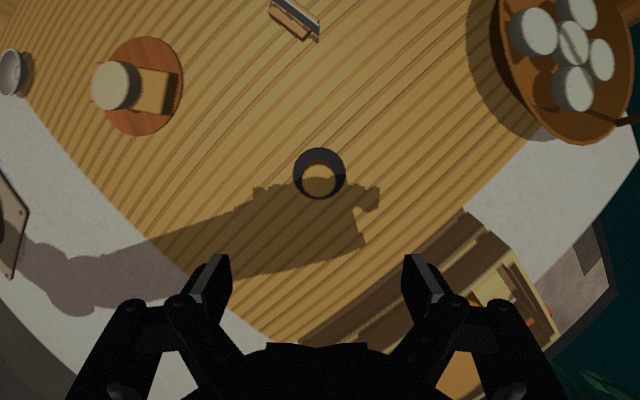

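The button at (318,178) is upright on its slate, within 1 mm of centre. Next is the round.

```bash
python3 -m jog '[[[-0.018,0.056,0],[0,0,0],100],[[-0.018,0.056,0],[0,0,0],100],[[-0.018,0.056,0],[0,0,0],100],[[-0.018,0.056,-0.01],[0,0,0],100],[[0,0,0],[0,0,0],100]]'; python3 - <<'E'
from h import *
state(); p,d,m,W=wlook([.066,.036],(.427,-.187),.07)
E
```

```text
clock: 8.72
position: [0.4266, -0.1899, 0.1991]
ee_rot: [0.923, 0.385, 0.003, 0.006]
ft_force: [-0.4, -1.4, 0.5]
grip_width: 1.0
t 8.72 p [ 0.4266 -0.1899  0.1991] jaw deg -44.7 z [ 0.009 -0.009 -1.   ] grip 1.0 F [-0.4 -1.4  0.5] j [ 0.99  0.03 -0.68  1.88  0.03  1.22 -0.48]
0.066 {'uv': array([311.9, 185.9]), 'rect': array([ 425.2, -188.3]), 'cen': array([ 425.2, -188.1]), 'size': array([53.9, 52.6]), 'deg': 87.8}
0.036 {'uv': array([350. , 187.7]), 'rect': array([ 441., -219.]), 'cen': array([ 445.9, -223.5]), 'size': array([49.4, 42.6]), 'deg': 30.5}
0.036 {'uv': array([275.7, 169. ]), 'rect': array([ 407.6, -160.8]), 'cen': array([ 405.6, -155. ]), 'size': array([49.4, 43.3]), 'deg': 28.6}
```

```bash
python3 -m jog '[[[-0.001,0.002,-0.035],[0.009,0.009,0],100],[[0,0,-0.035],[0,0,0],100],[[0,0,-0.03],[0,0,0],100],[[0,0,-0.015],[0,0,0],100],[[0,0,0],[0,0,0],100]]'; python3 -c "from h import *;state()"
```

```text
clock: 9.4
position: [0.4286, -0.1953, 0.0832]
ee_rot: [0.924, 0.381, 0.002, 0.002]
ft_force: [0.6, 0.4, 0.8]
grip_width: 1.0
t 9.4 p [ 0.4286 -0.1953  0.0832] jaw deg -45.2 z [ 0.006 -0.002 -1.   ] grip 1.0 F [0.6 0.4 0.8] j [ 0.96  0.2  -0.67  2.    0.15  0.99 -0.57]
```

```bash
python3 -m jog '[[[-0.003,0.008,-0.008],[0.002,0.005,0],100],[[0,0,-0.008],[0,0,0],100],[[0,0,0],[0,0,0],100]]'; python3 -c "from h import *;state()"
```

```text
clock: 9.78
position: [0.4269, -0.1876, 0.0682]
ee_rot: [0.925, 0.381, 0.001, 0.002]
ft_force: [0.3, -0.2, -0.2]
grip_width: 0.996
t 9.78 p [ 0.4269 -0.1876  0.0682] jaw deg -45.2 z [ 0.004 -0.002 -1.   ] grip 0.996 F [ 0.3 -0.2 -0.2] j [ 0.94  0.21 -0.67  2.02  0.16  0.96 -0.6 ]
```

```bash
python3 -m jog '[[[-0.001,0,-0.008],[0,0.003,0],100],[[0,0,0],[0,0,0],75],[[0,0,0],[0,0,0],0],[[0,0,0],[0,0,0],0]]' 30;  python3 -c "from h import *;state()"
```

```text
clock: 10.28
position: [0.4263, -0.1879, 0.0608]
ee_rot: [0.925, 0.381, 0.0, 0.002]
ft_force: [-3.1, 1.9, 55.0]
grip_width: 0.572
t 10.28 p [ 0.4263 -0.1879  0.0608] jaw deg -45.2 z [ 0.001 -0.003 -1.   ] grip 0.572 F [-3.1  1.9 55. ] j [ 0.94  0.23 -0.67  2.03  0.18  0.94 -0.61]
```

```bash
python3 -m jog '[[[0,0,0.002],[0,0,0],0]]' 30;  python3 -c "from h import *;state()"; python3 - <<'E'
from h import *
p,d,m,W=wlook([.066,.036],(.427,-.187),.07,"w5")
s,_=cams.camera("scene"); cv2.imwrite("pics/s5.png",cv2.resize(s[130:260,170:330,::-1],None,fx=4.5,fy=4.5))
E
```

```text
clock: 10.4
position: [0.4298, -0.1891, 0.0662]
ee_rot: [0.925, 0.381, 0.002, 0.004]
ft_force: [-5.1, 2.5, 26.8]
grip_width: 0.444
t 10.4 p [ 0.4298 -0.1891  0.0662] jaw deg -45.2 z [ 0.008 -0.006 -1.   ] grip 0.444 F [-5.1  2.5 26.8] j [ 0.94  0.22 -0.67  2.02  0.17  0.95 -0.61]
0.066 {'uv': array([335.8, 236.4]), 'rect': array([ 438.8, -193. ]), 'cen': array([ 444.2, -190.3]), 'size': array([58.9, 44.2]), 'deg': -82.7}
0.036 {'uv': array([382.3, 232.1]), 'rect': array([ 460.6, -216.4]), 'cen': array([ 459. , -219.9]), 'size': array([50.5, 22.9]), 'deg': 81.9}
0.036 {'uv': array([255.6, 217.6]), 'rect': array([ 410.8, -165.2]), 'cen': array([ 409.3, -156.2]), 'size': array([53.2, 49.5]), 'deg': -60.1}
```

View pics/w5.png

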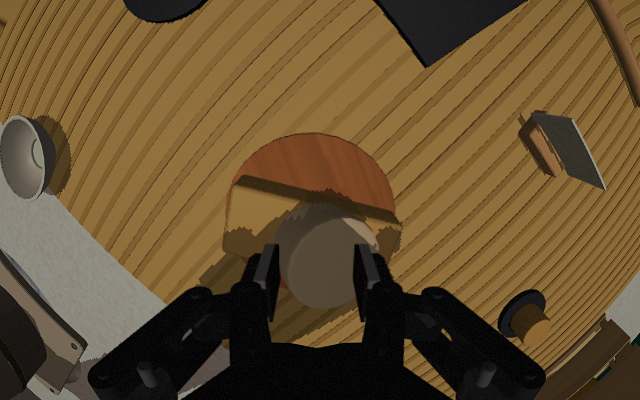

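View pics/s5.png

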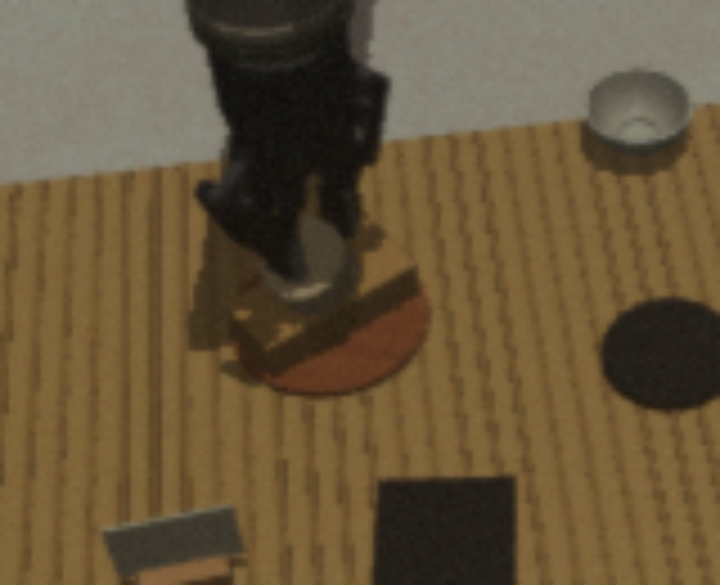

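```bash
python3 - <<'E'
from h import *
state()
m=cams.camera_model("wrist"); p,d=cams.camera("wrist"); W=wcloud(d,m)
np.savez("w6.npz",p=p,d=d,W=W)
hsv=cv2.cvtColor(p,cv2.COLOR_RGB2HSV)
mk=(np.hypot(W[...,0]-.435,W[...,1]+.19)<.035)&(W[...,2]>.045)&(hsv[...,1]<110)&(p.max(2)>50)
P=W[mk]; print(len(P)); A=np.c_[P[:,:2]-P[:,:2].mean(0),np.ones(len(P))]
for _ in range(3):
    c,*_r=np.linalg.lstsq(A,P[:,2],rcond=None); r=P[:,2]-A@c; k=abs(r)<.003; A,P=A[k],P[k]
print(c,len(P),P.min(0),P.max(0), r.std())
print(np.histogram(W[mk][:,2],bins=np.arange(.04,.11,.005)))
im=cv2.resize(p[170:330,230:430,::-1],None,fx=4,fy=3.5); cv2.imwrite("pics/w6.png",np.clip(im*2.,0,255).astype(np.uint8))
state()
E
```

```text
t 10.5 p [ 0.4297 -0.1891  0.0662] jaw deg -45.2 z [ 0.007 -0.007 -1.   ] grip 0.438 F [-2.4  1.3 28. ] j [ 0.94  0.22 -0.67  2.02  0.17  0.95 -0.61]
7373
[-0.29960858  0.08340773  0.07515992] 3173 [ 0.41069238 -0.21189295  0.0645426 ] [ 0.46041666 -0.16968693  0.08347409] 0.0012760077233144671
(array([   0,   22,  111,  245,  393,  876, 2138, 2272, 1210,    1,    0,
          0,    0,   98]), array([0.04 , 0.045, 0.05 , 0.055, 0.06 , 0.065, 0.07 , 0.075, 0.08 ,
       0.085, 0.09 , 0.095, 0.1  , 0.105, 0.11 ]))
t 10.55 p [ 0.4297 -0.1891  0.0662] jaw deg -45.2 z [ 0.007 -0.007 -1.   ] grip 0.444 F [-3.   2.1 27.7] j [ 0.94  0.22 -0.67  2.02  0.17  0.95 -0.61]
```

View pics/w6.png

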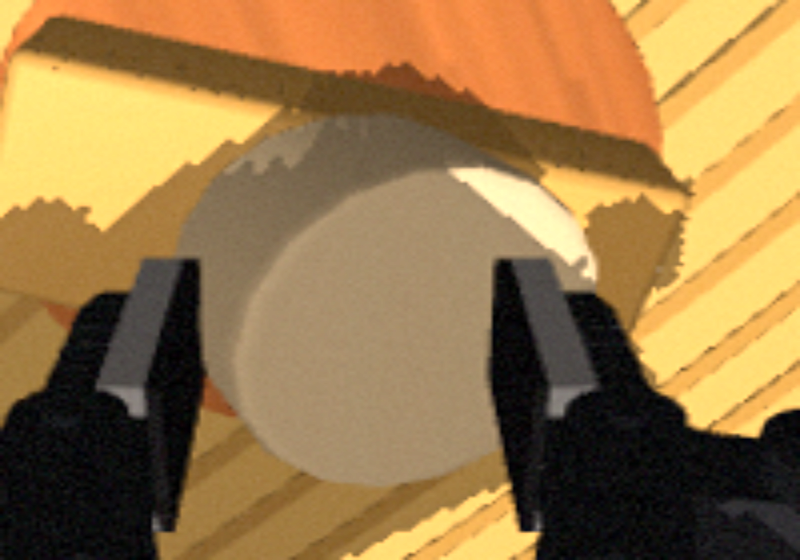

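The wrist view shows the round at (330,255) tilted about 0.31 rad between the fingers: the closing pads caught it badly. I'll open gently so it settles back on the brick.

```bash
python3 -m jog '[[[0,0,0],[0,0,0],52],[[0,0,0],[0,0,0],60]]' 20;  python3 - <<'E'
from h import *
state()
m=cams.camera_model("wrist"); p,d=cams.camera("wrist"); W=wcloud(d,m)
im=cv2.resize(p[170:330,230:430,::-1],None,fx=4,fy=3.5); cv2.imwrite("pics/w7.png",np.clip(im*2.,0,255).astype(np.uint8))
E
```

```text
clock: 10.8
position: [0.4305, -0.1895, 0.0673]
ee_rot: [0.925, 0.381, 0.003, 0.005]
ft_force: [-0.3, 0.4, -0.4]
grip_width: 0.594
t 10.8 p [ 0.4305 -0.1895  0.0673] jaw deg -45.2 z [ 0.009 -0.008 -1.   ] grip 0.594 F [-0.3  0.4 -0.4] j [ 0.94  0.22 -0.67  2.02  0.17  0.95 -0.61]
```

View pics/w7.png

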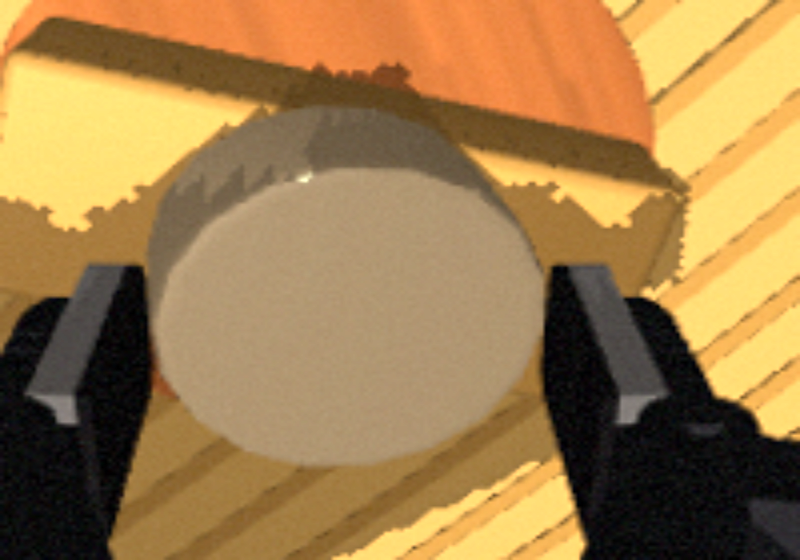

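```bash
python3 - <<'E'
from h import *
state()
m=cams.camera_model("wrist"); p,d=cams.camera("wrist"); W=wcloud(d,m)
np.savez("w7.npz",p=p,d=d,W=W)
for v in (244,247,250,255,262,270,280):
  print(v,[ (u,np.round(W[v,u]*1000).tolist()) for u in (256,260,264,372,376,380)])
hsv=cv2.cvtColor(p,cv2.COLOR_RGB2HSV)
mk=(np.hypot(W[...,0]-.43,W[...,1]+.19)<.024)
P=W[mk];print(np.histogram(P[:,2],bins=np.arange(.03,.09,.004)))
for s in shape("wrist",(np.hypot(W[...,0]-.43,W[...,1]+.19)<.04)&(abs(W[...,2]-.066)<.005)&(p.max(2)>40),.066,m): print(s)
for s in shape("wrist",(np.hypot(W[...,0]-.43,W[...,1]+.19)<.07)&(abs(W[...,2]-.036)<.005)&(p.max(2)>40),.036,m): print(s)
E
```

```text
t 10.85 p [ 0.4303 -0.1895  0.0672] jaw deg -45.2 z [ 0.009 -0.008 -1.   ] grip 0.6 F [-0.   0.4 -1.1] j [ 0.94  0.22 -0.67  2.02  0.17  0.95 -0.61]
244 [(256, [398.0, -168.0, 38.0]), (260, [400.0, -170.0, 37.0]), (264, [403.0, -171.0, 39.0]), (372, [450.0, -221.0, 37.0]), (376, [451.0, -223.0, 37.0]), (380, [453.0, -225.0, 36.0])]
247 [(256, [417.0, -161.0, 77.0]), (260, [419.0, -162.0, 78.0]), (264, [420.0, -164.0, 77.0]), (372, [457.0, -201.0, 78.0]), (376, [459.0, -202.0, 79.0]), (380, [460.0, -204.0, 78.0])]
250 [(256, [418.0, -161.0, 82.0]), (260, [419.0, -163.0, 80.0]), (264, [419.0, -165.0, 78.0]), (372, [457.0, -201.0, 82.0]), (376, [458.0, -202.0, 82.0]), (380, [460.0, -203.0, 82.0])]
255 [(256, [418.0, -162.0, 86.0]), (260, [420.0, -163.0, 87.0]), (264, [417.0, -167.0, 78.0]), (372, [456.0, -200.0, 87.0]), (376, [457.0, -201.0, 87.0]), (380, [459.0, -203.0, 86.0])]
262 [(256, [419.0, -163.0, 93.0]), (260, [418.0, -165.0, 88.0]), (264, [415.0, -169.0, 80.0]), (372, [454.0, -202.0, 89.0]), (376, [457.0, -200.0, 94.0]), (380, [458.0, -202.0, 93.0])]
270 [(256, [419.0, -164.0,
[... 418 characters left out ...]
32,
         46,    0,    0]), array([0.03 , 0.034, 0.038, 0.042, 0.046, 0.05 , 0.054, 0.058, 0.062,
       0.066, 0.07 , 0.074, 0.078, 0.082, 0.086]))
{'uv': array([329.2, 253.7]), 'rect': array([ 431.2, -192.1]), 'cen': array([ 434.3, -195.9]), 'size': array([56.1, 49.1]), 'deg': 76.6}
{'uv': array([362.3, 277.1]), 'rect': array([ 430.3, -234.5]), 'cen': array([ 428.4, -235.7]), 'size': array([13.2,  5.2]), 'deg': 31.5}
{'uv': array([375.2, 229.5]), 'rect': array([ 451.8, -212.3]), 'cen': array([ 457.6, -215.9]), 'size': array([42.5, 25.7]), 'deg': -61.0}
{'uv': array([251.3, 216.6]), 'rect': array([ 409.2, -162.5]), 'cen': array([ 408.2, -154.3]), 'size': array([49. , 46.5]), 'deg': 30.3}
```

```bash
python3 - <<'E'
from h import *
print([ (a,getattr(manip,a)) for a in dir(manip) if not a.startswith('_')])
W=np.load("w7.npz")['W'];p=np.load("w7.npz")['p']
# points near finger pads, columns of inner face
mk=(p.max(2)<110)&(W[...,2]>.045)&(np.hypot(W[...,0]-.4303,W[...,1]+.1895)<.06)
Q=W[mk]-np.array([.4303,-.1895,.0672]); j=np.array([.7046,-.7096]); k=np.array([.7096,.7046])
a=Q[:,:2]@j; b=Q[:,:2]@k
for lo in np.arange(-.04,.04,.004):
    s=(a>lo)&(a<lo+.004)
    if s.sum()>20: print(np.round(lo*1000),s.sum(),"z min/5%/max",np.round(1000*np.percentile(Q[s,2],[0,5,50,100])),"b",np.round(1000*np.percentile(b[s],[0,50,100])))
E
```

```text
[('MotionError', <class 'workcell.MotionError'>), ('hand_in', <function connect.<locals>.done at 0x7f40a0854400>), ('tip_reach', 0.019)]
-40.0 468 z min/5%/max [11. 17. 49. 99.] b [-6.  7. 13.]
-36.0 596 z min/5%/max [ 11.  20.  54. 101.] b [ 6. 11. 16.]
-32.0 1224 z min/5%/max [-20.  17.  58. 100.] b [ 1. 11. 18.]
-28.0 2243 z min/5%/max [-20.   4.  43. 100.] b [-12.  11.  18.]
-24.0 1528 z min/5%/max [-22.  -6.  79. 104.] b [-17.  17.  21.]
-20.0 1705 z min/5%/max [-22.  -5.  83. 105.] b [-22.  17.  21.]
-16.0 1695 z min/5%/max [-22.  -5.  80. 104.] b [-25.  17.  22.]
-12.0 1721 z min/5%/max [-22.  -4.  79. 104.] b [-27.  11.  23.]
-8.0 1595 z min/5%/max [-22.  -6.  75.  98.] b [-29.  11.  24.]
-4.0 1566 z min/5%/max [-22.  -4.   5.  98.] b [-29.  11.  24.]
-0.0 1528 z min/5%/max [-22.  -5.  76.  98.] b [-29.  11.  24.]
4.0 1629 z min/5%/max [-22.  -3.  77. 104.] b [-29.  11.  24.]
8.0 1692 z min/5%/max [-22.  -0.  81. 104.] b [-28.  11.  23.]
12.0 1635 z min/5%/max [-22.  -0.  84. 104.] b [-27.  17.  21.]
16.0 1638 z min/5%/max [-21.  -0.  83. 105.] b [-23.  17.  21.]
20.0 1373 z min/5%/max [-19.  -1.  78.  99.] b [-19.  16.  20.]
24.0 2207 z min/5%/max [ -4.  -0.  43. 100.] b [-16.  10.  18.]
28.0 957 z min/5%/max [ 10.  16.  54. 101.] b [ 7. 11. 17.]
32.0 467 z min/5%/max [ 10.  17.  53. 101.] b [ 6. 11. 14.]
36.0 528 z min/5%/max [12. 18. 54. 60.] b [-7.  7. 13.]
```

```bash
python3 -m jog '[[[0,0,0],[0,0,0],80],[[0,0,0.02],[0,0,0],100],[[0,0,0.04],[0.008,0.009,0],100],[[0,0,0.04],[0,0,0],100],[[0,0,0],[0,0,0],100]]' 30; cat > tip.py <<'E'
from h import *
state(); o=sensors.get_obs(); c=o['position']; Rm=R.from_quat(o['ee_rot']).as_matrix()
m=cams.camera_model("wrist"); p,d=cams.camera("wrist"); W=wcloud(d,m)
Q=(W-c)@Rm
mk=(p.max(2)<110)&(d>0)&(Q[...,2]<.04)&(Q[...,2]>-.06)&(abs(Q[...,1])<.062)&(abs(Q[...,0])<.02)
for sgn in (-1,1):
    s=mk&(Q[...,1]*sgn>0); X=Q[s]
    print(sgn,s.sum(),"tool z percentiles",np.round(1000*np.percentile(X[:,2],[50,90,97,100]),1),"inner |y| near tip",np.round(1000*np.percentile(abs(X[X[:,2]>np.percentile(X[:,2],90)][:,1]),[2,50,98]),1))
E
python3 tip.py; python3 -m jog '[[[0,0,0],[0,0,0],60],[[0,0,0],[0,0,0],60]]'; python3 tip.py; python3 -m jog '[[[0,0,0],[0,0,0],40],[[0,0,0],[0,0,0],40]]'; python3 tip.py;python3 -m jog '[[[0,0,0],[0,0,0],0],[[0,0,0],[0,0,0],0],[[0,0,0],[0,0,0],0]]'; python3 tip.py
python3 - <<'E'
from h import *
p,d,m,W=wlook([.066,.036],(.427,-.187),.07,"w8")
s,_=cams.camera("scene"); cv2.imwrite("pics/s8.png",cv2.resize(s[130:260,170:330,::-1],None,fx=4.5,fy=4.5))
E
```

```text
clock: 11.52
position: [0.4286, -0.1886, 0.1682]
ee_rot: [0.924, 0.381, -0.001, -0.002]
ft_force: [0.5, -0.4, -0.8]
grip_width: 1.0
t 11.53 p [ 0.4286 -0.1886  0.1682] jaw deg -45.2 z [-0.004  0.004 -1.   ] grip 1.0 F [ 0.5 -0.4 -0.8] j [ 0.99  0.09 -0.69  1.91  0.06  1.17 -0.51]
-1 2369 tool z percentiles [-39.6 -22.7 -18.3 -13.8] inner |y| near tip [42.3 42.8 53.7]
1 2384 tool z percentiles [-39.5 -22.6 -18.4 -14.6] inner |y| near tip [42.3 42.8 53.2]
clock: 11.82
position: [0.4265, -0.188, 0.1645]
ee_rot: [0.925, 0.381, -0.003, -0.005]
ft_force: [0.5, 0.8, -0.6]
grip_width: 0.612
t 11.82 p [ 0.4265 -0.188   0.1645] jaw deg -45.2 z [-0.009  0.006 -1.   ] grip 0.612 F [ 0.5  0.8 -0.6] j [ 0.99  0.09 -0.69  1.91  0.06  1.17 -0.51]
-1 3765 tool z percentiles [-48.7 -18.6 -11.8  -4.7] inner |y| near tip [25.7 26.4 38.8]
1 3759 tool z percentiles [-48.8 -19.2 -12.1  -4.6] inner |y| near tip [25.7 26.5 39. ]
clock: 12.12
position: [0.426, -0.1877, 0.1636]
ee_rot: [0.924, 0.381, -0.003, -0.005]
ft_force: [-0.1, 0.6, 0.3]
grip_width: 0.401
t 12.12 p [ 0.426  -0.1877  0.1636] jaw deg -45.2 
[... 470 characters left out ...]
   0.007 -1.   ] grip -0.004 F [-0.3 -0.4  0.4] j [ 0.99  0.09 -0.69  1.91  0.06  1.17 -0.51]
-1 4290 tool z percentiles [-52.  -22.4 -11.7  -4.4] inner |y| near tip [ 0.1  6.1 12.9]
1 4227 tool z percentiles [-52.  -22.4 -11.9  -4.4] inner |y| near tip [ 0.4  6.3 13.3]
0.066 {'uv': array([319.1, 197.9]), 'rect': array([ 426.8, -188.5]), 'cen': array([ 426.5, -188.9]), 'size': array([53.1, 52.9]), 'deg': -44.9}
0.036 {'uv': array([361.3, 198.9]), 'rect': array([ 441.4, -218.4]), 'cen': array([ 446.7, -224.3]), 'size': array([50. , 43.1]), 'deg': 30.1}
0.036 {'uv': array([277.6, 178.4]), 'rect': array([ 407.6, -160.8]), 'cen': array([ 405.9, -155.4]), 'size': array([49.2, 42.8]), 'deg': 30.0}
```

View pics/w8.png

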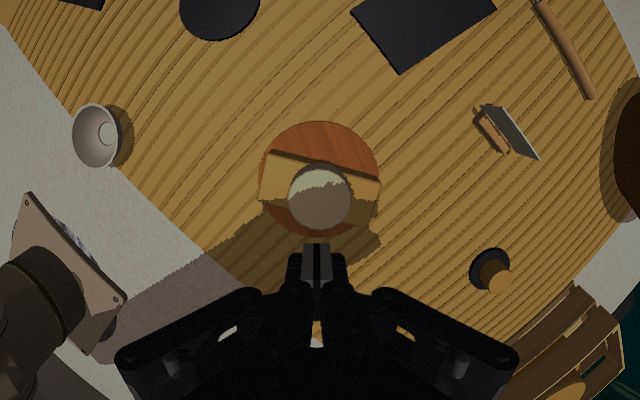

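View pics/s8.png

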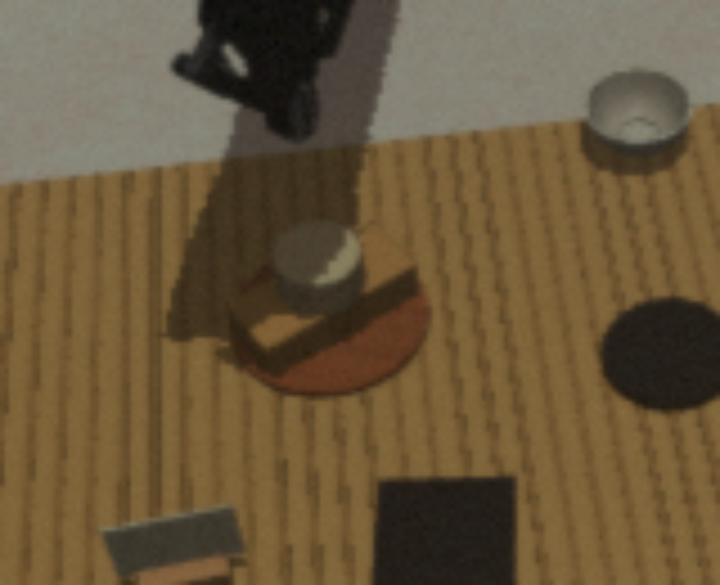

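The round at (319,198) is flat again on the brick. The depth check puts the fingertips about 4 mm behind the TCP when shut and about 15 mm behind when open, not 19 mm ahead, so they had closed on its top rim. I'll go about 14 mm deeper and watch the force.

```bash
python3 -m jog '[[[0,0,0],[-0.007,-0.01,0],100],[[0,0,-0.03],[0,0,0],100],[[0,0,-0.03],[0,0,0],100],[[0,0,-0.015],[0,0,0],100],[[0,0,0],[0,0,0],100]]' 30; python3 -c "from h import *;state()"
```

```text
clock: 13.32
position: [0.4266, -0.188, 0.0877]
ee_rot: [0.925, 0.381, 0.001, 0.002]
ft_force: [0.0, 1.2, 0.1]
grip_width: 0.997
t 13.32 p [ 0.4266 -0.188   0.0877] jaw deg -45.2 z [ 0.004 -0.002 -1.   ] grip 0.997 F [0.  1.2 0.1] j [ 0.96  0.18 -0.68  2.    0.14  1.   -0.58]
```

```bash
python3 -m jog '[[[0,0,-0.015],[0.002,0.004,0],100],[[0,0,-0.013],[0,0,0],100],[[0,0,-0.006],[0,0,0],100],[[0,0,0],[0,0,0],100]]' 30; python3 -c "from h import *;state()"
```

```text
clock: 13.82
position: [0.4277, -0.1885, 0.053]
ee_rot: [0.925, 0.381, 0.0, 0.001]
ft_force: [-0.2, -0.2, 0.5]
grip_width: 1.001
t 13.82 p [ 0.4277 -0.1885  0.053 ] jaw deg -45.2 z [ 0.001 -0.001 -1.   ] grip 1.001 F [-0.2 -0.2  0.5] j [ 0.94  0.24 -0.67  2.03  0.19  0.93 -0.62]
```

```bash
python3 -m jog '[[[0,0,-0.007],[0,0,0],100],[[0,0,0],[0,0,0],70],[[0,0,0],[0,0,0],70]]' 30; python3 -c "from h import *;state()"
```

```text
clock: 14.2
position: [0.4281, -0.1887, 0.0461]
ee_rot: [0.925, 0.381, 0.001, 0.001]
ft_force: [0.5, -0.3, -0.3]
grip_width: 0.7
t 14.2 p [ 0.4281 -0.1887  0.0461] jaw deg -45.2 z [ 0.002 -0.002 -1.   ] grip 0.7 F [ 0.5 -0.3 -0.3] j [ 0.93  0.26 -0.67  2.03  0.2   0.91 -0.63]
```

```bash
python3 -m jog '[[[0,0,0],[0,0,0],50],[[0,0,0],[0,0,0],50]]' 30; python3 - <<'E'
from h import *
state()
m=cams.camera_model("wrist"); p,d=cams.camera("wrist")
im=cv2.resize(p[170:330,230:430,::-1],None,fx=4,fy=3.5); cv2.imwrite("pics/w9.png",np.clip(im*2.,0,255).astype(np.uint8))
E
```

```text
clock: 14.45
position: [0.4282, -0.1888, 0.0465]
ee_rot: [0.925, 0.381, 0.001, 0.001]
ft_force: [1.1, 0.4, -1.1]
grip_width: 0.613
t 14.45 p [ 0.4282 -0.1888  0.0465] jaw deg -45.2 z [ 0.002 -0.002 -1.   ] grip 0.613 F [ 1.1  0.4 -1.1] j [ 0.93  0.25 -0.67  2.03  0.2   0.91 -0.63]
```

View pics/w9.png

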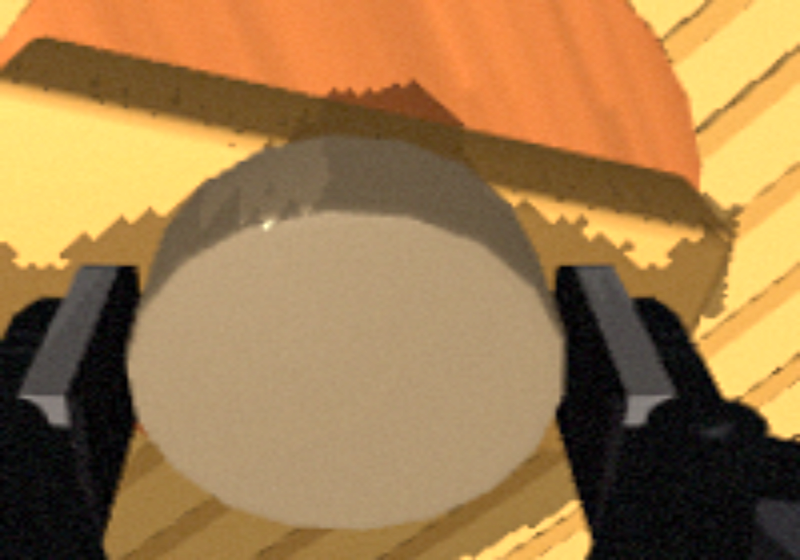

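```bash
python3 -m jog '[[[0,0,0.01],[0,0,0],50],[[0,0,0.03],[0,0,0],50],[[0,0,0.04],[0,0,0],50],[[0.008,0.026,0.02],[0,0,0],50],[[0.015,0.05,0],[0,0,0],50]]' 30; python3 -c "from h import *;state()";  python3 -m jog '[[[0.015,0.05,0],[0,0,0],50],[[0.015,0.05,0],[0,0,0],50],[[0.009,0.03,0],[0,0,0],50],[[0,0,0],[0,0,0],50]]'; python3 - <<'E'
from h import *
state()
p,d,m,W=wlook([.036,.008],(.489,.018),.07,"w10")
for s in shape("wrist",(p.max(2)<60)&(abs(W[...,2]-.008)<.012)&(np.hypot(W[...,0]-.49,W[...,1]-.02)<.07),.008,m,100): print("slate",s)
p,d,m,W=wlook([.036],(.427,-.187),.08)
E
```

```text
clock: 15.12
position: [0.4509, -0.114, 0.1521]
ee_rot: [0.926, 0.378, 0.001, 0.002]
ft_force: [1.0, 1.0, -1.0]
grip_width: 0.616
t 15.12 p [ 0.4509 -0.114   0.1521] jaw deg -45.6 z [ 0.004 -0.002 -1.   ] grip 0.616 F [ 1.  1. -1.] j [ 0.89  0.1  -0.77  1.94  0.08  1.13 -0.7 ]
clock: 15.62
position: [0.4917, 0.024, 0.1561]
ee_rot: [0.925, 0.38, 0.003, 0.003]
ft_force: [-0.3, -1.5, -1.4]
grip_width: 0.62
t 15.62 p [0.4917 0.024  0.1561] jaw deg -45.3 z [ 0.009 -0.003 -1.   ] grip 0.62 F [-0.3 -1.5 -1.4] j [ 0.67  0.18 -0.88  1.87  0.16  1.15 -1.05]
0.008 {'uv': array([314.2, 174. ]), 'rect': array([497.8,  26.1]), 'cen': array([496.4,  29.4]), 'size': array([136.5, 115.6]), 'deg': -47.6}
slate {'uv': array([319.2, 183.4]), 'rect': array([494.7,  20.3]), 'cen': array([493.8,  20. ]), 'size': array([84. , 70.5]), 'deg': -47.4}
0.036 {'uv': array([422.5, 351.8]), 'rect': array([ 438.5, -222.5]), 'cen': array([ 436.1, -222.3]), 'size': array([46.3, 32.1]), 'deg': 46.1}
0.036 {'uv': array([367.5, 335. ]), 'rect': array([ 407.5, -143.2]), 'cen': array([ 410.8, -141.3]), 'size': array([36.8, 18.3]), 'deg': 30.9}
```

View pics/w10.png

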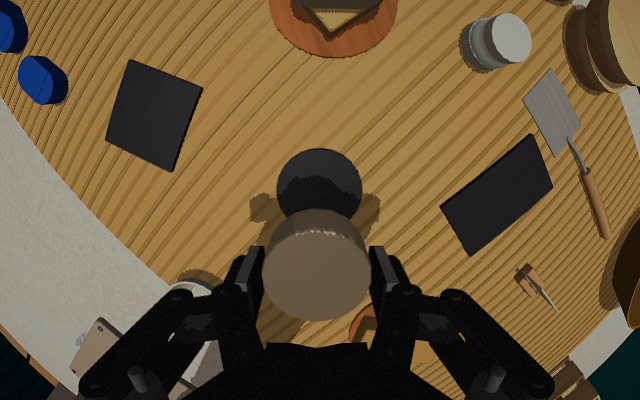

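```bash
python3 -m jog '[[[-0.001,-0.003,-0.035],[0.003,0.009,0],50],[[0,0,-0.035],[0,0,0],50],[[0,0,-0.025],[0,0,0],50],[[0,0,-0.01],[0,0,0],50],[[0,0,0],[0,0,0],50]]'; python3 -c "from h import *;state()"
```

```text
clock: 16.35
position: [0.4903, 0.0101, 0.0494]
ee_rot: [0.928, 0.374, -0.001, 0.002]
ft_force: [-0.4, -0.7, -0.9]
grip_width: 0.62
t 16.35 p [0.4903 0.0101 0.0494] jaw deg -46.1 z [ 0.    -0.005 -1.   ] grip 0.62 F [-0.4 -0.7 -0.9] j [ 0.61  0.34 -0.82  1.97  0.31  0.96 -1.16]
```

```bash
python3 -m jog '[[[0,0.007,-0.01],[0.004,0,0],50],[[0,0,-0.01],[0,0,0],50],[[0,0,0],[0,0,0],50]]'; python3 -c "from h import *;state()"
```

```text
clock: 16.73
position: [0.4916, 0.0171, 0.03]
ee_rot: [0.928, 0.373, 0.001, 0.001]
ft_force: [0.3, 0.3, -0.8]
grip_width: 0.616
t 16.73 p [0.4916 0.0171 0.03  ] jaw deg -46.2 z [ 0.003 -0.002 -1.   ] grip 0.616 F [ 0.3  0.3 -0.8] j [ 0.59  0.37 -0.8   1.98  0.34  0.92 -1.2 ]
```

```bash
python3 -m jog '[[[-0.001,0.001,-0.009],[0,0.002,0],50],[[0,0,-0.003],[0,0,0],50],[[0,0,0],[0,0,0],50]]'; python3 -c "from h import *;state()"
```

```text
clock: 17.1
position: [0.4904, 0.0182, 0.0184]
ee_rot: [0.928, 0.373, -0.001, 0.002]
ft_force: [-1.5, -0.9, 4.6]
grip_width: 0.617
t 17.1 p [0.4904 0.0182 0.0184] jaw deg -46.1 z [ 0.    -0.003 -1.   ] grip 0.617 F [-1.5 -0.9  4.6] j [ 0.57  0.39 -0.79  1.99  0.36  0.9  -1.22]
```

```bash
python3 -m jog '[[[0,0,0],[0,0,0],75],[[0,0,0],[0,0,0],100],[[0,0,0.02],[0,0,0],100],[[0,0,0.05],[0,0,0],100],[[0,0,0.05],[0,0,0],100]]'; python3 -m jog '[[[0,0,0.05],[0,0,0.17],100],[[0.015,0.012,0.01],[0,0,0.17],100],[[0.015,0.012,0],[0,0,0.17],100],[[0.015,0.012,0],[0,0,0.17],100],[[0.015,0.012,0],[0,0,0.17],100]]'; python3 -m jog '[[[0.015,0.012,0],[0,0,0.17],100],[[0.015,0.012,0],[0,0,0.17],100],[[0.015,0.012,0],[0,0,0.17],100],[[0.015,0.012,0],[0,0,0.17],100],[[0,0,0],[0,0,0],100]]'; python3 - <<'E'
from h import *
state(); p,d,m,W=wlook([.066,.036],(.635,.14),.07,"w11"); p,d,m,W=wlook([.038],(.489,.018),.05)
E
```

```text
clock: 17.73
position: [0.4882, 0.0189, 0.1409]
ee_rot: [0.927, 0.374, -0.003, -0.001]
ft_force: [0.8, -1.6, 0.3]
grip_width: 1.003
clock: 18.35
position: [0.5513, 0.0685, 0.215]
ee_rot: [0.681, 0.732, 0.003, 0.005]
ft_force: [0.0, -0.1, 0.1]
grip_width: 0.998
clock: 18.98
position: [0.613, 0.1193, 0.2221]
ee_rot: [0.387, 0.922, 0.007, 0.005]
ft_force: [-0.4, -0.4, -0.4]
grip_width: 1.0
t 18.98 p [0.613  0.1193 0.2221] jaw deg 44.5 z [ 0.014  0.008 -1.   ] grip 1.0 F [-0.4 -0.4 -0.4] j [ 0.51  0.54 -1.08  1.45  0.48  1.42  0.2 ]
0.066 {'uv': array([342.9, 178.1]), 'rect': array([633.7, 140.5]), 'cen': array([633.5, 140. ]), 'size': array([83.7, 41.4]), 'deg': -45.2}
0.036 {'uv': array([368.5, 175.5]), 'rect': array([658.7, 161.9]), 'cen': array([658.5, 159.8]), 'size': array([30.9, 13.7]), 'deg': -43.1}
0.036 {'uv': array([314.3, 171.1]), 'rect': array([611.1, 118. ]), 'cen': array([612.1, 121.1]), 'size': array([46.4, 21.5]), 'deg': -46.7}
0.038 {'uv': array([176.7, 163.1]), 'rect': array([488.9,  18.1]), 'cen': array([489.2,  18.3]), 'size': array([53.9, 52.6]), 'deg': 38.8}
```

View pics/w11.png

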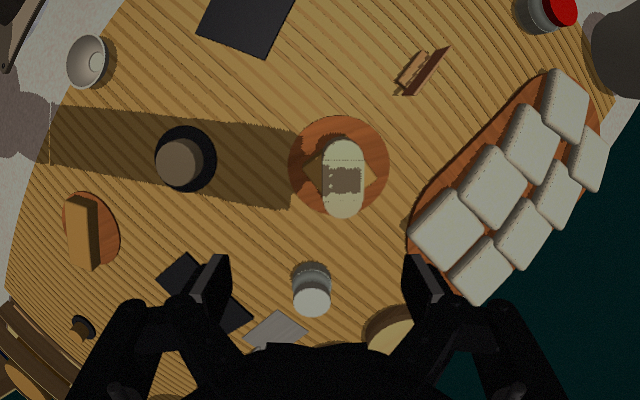

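The round, at (185,160), is centred on its slate. Now I descend on the oval at (343,178).

```bash
python3 -m jog '[[[0.01,0.01,-0.03],[-0.008,0.014,0],100],[[0.01,0.01,-0.035],[0,0,0],100],[[0,0,-0.035],[0,0,0],100],[[0,0,-0.015],[0,0,0],100],[[0,0,0],[0,0,0],100]]'; python3 -c "from h import *;state()"
```

```text
clock: 19.7
position: [0.6324, 0.1346, 0.1086]
ee_rot: [0.397, 0.918, -0.001, 0.003]
ft_force: [-0.5, 0.9, 0.2]
grip_width: 0.999
t 19.7 p [0.6324 0.1346 0.1086] jaw deg 43.2 z [ 0.004 -0.004 -1.   ] grip 0.999 F [-0.5  0.9  0.2] j [ 0.41  0.68 -0.99  1.5   0.59  1.28  0.1 ]
```

```bash
python3 -m jog '[[[0.002,0.006,-0.025],[0.004,0.004,0.025],100],[[0,0,-0.018],[0,0,0],100],[[0,0,-0.006],[0,0,0],100],[[0,0,0],[0,0,0],100]]'; python3 -c "from h import *;state()"
```

```text
clock: 20.2
position: [0.6357, 0.1405, 0.06]
ee_rot: [0.386, 0.923, 0.001, 0.002]
ft_force: [0.6, 0.4, 0.1]
grip_width: 1.0
t 20.2 p [0.6357 0.1405 0.06  ] jaw deg 44.6 z [ 0.004  0.    -1.   ] grip 1.0 F [0.6 0.4 0.1] j [ 0.38  0.74 -0.96  1.53  0.63  1.21  0.09]
```

```bash
python3 -m jog '[[[-0.001,0,-0.011],[0,0.004,0],100],[[0,0,-0.002],[0,0,0],70],[[0,0,0],[0,0,0],55]]'; python3 -c "from h import *;state()"; python3 -m jog '[[[0,0,0],[0,0,0],38],[[0,0,0],[0,0,0],38],[[0,0,0],[0,0,0],38]]' 30; python3 - <<'E'
from h import *
state()
m=cams.camera_model("wrist"); p,d=cams.camera("wrist")
im=cv2.resize(p[170:330,230:430,::-1],None,fx=4,fy=3.5); cv2.imwrite("pics/w12.png",np.clip(im*2.,0,255).astype(np.uint8))
E
```

```text
clock: 20.58
position: [0.6351, 0.1407, 0.047]
ee_rot: [0.386, 0.922, 0.0, 0.0]
ft_force: [0.2, 0.1, -1.0]
grip_width: 0.607
t 20.57 p [0.6351 0.1407 0.047 ] jaw deg 44.6 z [ 0.001  0.    -1.   ] grip 0.607 F [ 0.2  0.1 -1. ] j [ 0.38  0.75 -0.95  1.54  0.64  1.19  0.08]
clock: 20.95
position: [0.6353, 0.1407, 0.0475]
ee_rot: [0.386, 0.922, 0.0, 0.001]
ft_force: [-1.2, -0.7, -1.5]
grip_width: 0.487
t 20.95 p [0.6353 0.1407 0.0475] jaw deg 44.6 z [ 0.001  0.001 -1.   ] grip 0.487 F [-1.2 -0.7 -1.5] j [ 0.38  0.75 -0.95  1.54  0.64  1.19  0.08]
```

View pics/w12.png

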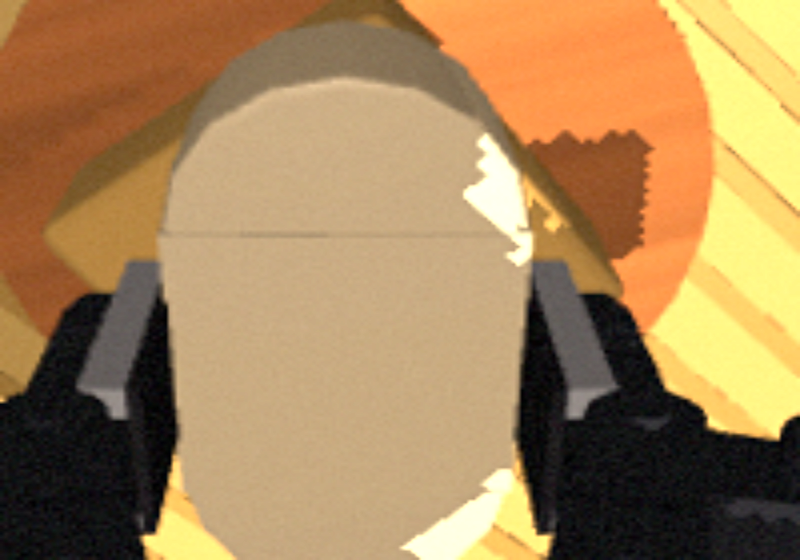

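```bash
python3 -m jog '[[[0,0,0.01],[0,0,0],38],[[0,0,0.03],[0,0,0],38],[[0,0,0.05],[0,0,0],38],[[0,0,0.05],[0,0,0],38],[[0,0,0.01],[0,0,0],38]]' 30; python3 - <<'E'
from h import *
state(); p,d,m,W=wlook([.036],(.635,.14),.06,"w13")
E
```

```text
clock: 21.62
position: [0.634, 0.1408, 0.2036]
ee_rot: [0.386, 0.923, 0.0, -0.0]
ft_force: [0.1, -0.1, -2.2]
grip_width: 0.485
t 21.62 p [0.634  0.1408 0.2036] jaw deg 44.6 z [ 0.     0.001 -1.   ] grip 0.485 F [ 0.1 -0.1 -2.2] j [ 0.41  0.61 -1.04  1.39  0.53  1.44  0.16]
0.036 {'uv': array([315. , 166.3]), 'rect': array([633.3, 139.7]), 'cen': array([624.6, 148.4]), 'size': array([62.3, 62.3]), 'deg': 81.8}
```

View pics/w13.png

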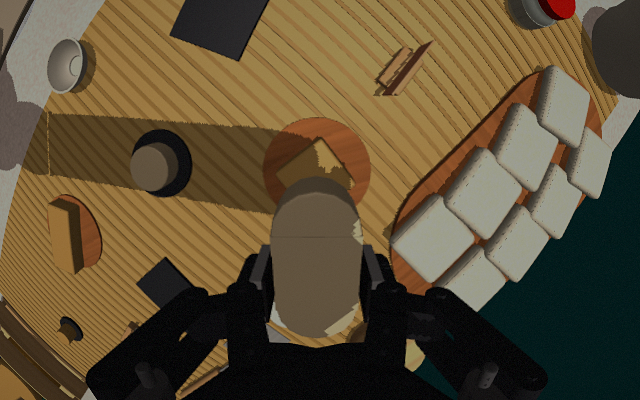

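```bash
python3 -m jog '[[[-0.018,0.048,0],[0,0,0.08],38],[[-0.018,0.048,0],[0,0,0.08],38],[[-0.018,0.048,0],[0,0,0.08],38],[[-0.018,0.048,0],[0,0,0.08],38],[[-0.018,0.048,0],[0,0,0.08],38]]'; python3 -m jog '[[[-0.01,0.026,0],[0,0,0],38],[[0,0,0],[0,0,0],38]]'; python3 - <<'E'
from h import *
state(); p,d,m,W=wlook([],(.526,.43),.06,"w14")
for s in shape("wrist",(p.max(2)<60)&(abs(W[...,2]-.008)<.012)&(np.hypot(W[...,0]-.526,W[...,1]-.43)<.09),.008,m,100): print("slate",s)
E
```

```text
clock: 22.3
position: [0.5426, 0.3789, 0.1975]
ee_rot: [0.194, 0.981, -0.003, -0.001]
ft_force: [0.1, -0.2, -1.9]
grip_width: 0.479
clock: 22.55
position: [0.5276, 0.4097, 0.1949]
ee_rot: [0.19, 0.982, -0.004, -0.003]
ft_force: [1.0, -0.6, -1.0]
grip_width: 0.486
t 22.55 p [0.5276 0.4097 0.1949] jaw deg 68.1 z [-0.008 -0.007 -1.   ] grip 0.486 F [ 1.  -0.6 -1. ] j [-0.04  0.7  -1.1   1.33  0.61  1.48  0.1 ]
slate {'uv': array([336.3, 152.5]), 'rect': array([519.9, 431.9]), 'cen': array([513.5, 437.3]), 'size': array([103.8,  72.6]), 'deg': -22.5}
```

View pics/w14.png

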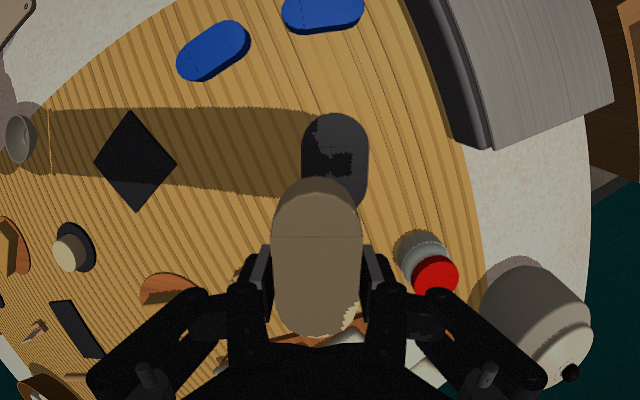

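```bash
python3 -m jog '[[[-0.001,0.011,-0.035],[0.007,-0.008,-0.01],38],[[0,0.01,-0.035],[0,0,0],38],[[0,0,-0.035],[0,0,0],38],[[0,0,-0.02],[0,0,0],38],[[0,0,0],[0,0,0],38]]'; python3 -c "from h import *;state()"
```

```text
clock: 23.22
position: [0.5325, 0.4221, 0.064]
ee_rot: [0.2, 0.98, -0.002, 0.001]
ft_force: [-0.3, -0.6, -0.5]
grip_width: 0.481
t 23.23 p [0.5325 0.4221 0.064 ] jaw deg 66.9 z [ 0.002 -0.005 -1.   ] grip 0.481 F [-0.3 -0.6 -0.5] j [-0.08  0.82 -1.02  1.43  0.71  1.28  0.01]
```

```bash
python3 -m jog '[[[-0.006,0.008,-0.01],[0.005,0.002,0.008],38],[[0,0,-0.015],[0,0,0],38],[[0,0,0],[0,0,0],38]]'; python3 -c "from h import *;state()"
```

```text
clock: 23.6
position: [0.5273, 0.431, 0.0399]
ee_rot: [0.197, 0.98, 0.001, 0.001]
ft_force: [0.2, 1.0, -1.2]
grip_width: 0.484
t 23.6 p [0.5273 0.431  0.0399] jaw deg 67.3 z [ 0.002  0.003 -1.   ] grip 0.484 F [ 0.2  1.  -1.2] j [-0.1   0.85 -1.01  1.45  0.73  1.24 -0.01]
```

```bash
python3 -m jog '[[[-0.001,-0.001,-0.014],[0,0,0],38],[[0,0,-0.007],[0,0,0],38],[[0,0,0],[0,0,0],38]]'; python3 -c "from h import *;state()"
```

```text
clock: 23.98
position: [0.5266, 0.4303, 0.0191]
ee_rot: [0.197, 0.98, 0.002, 0.001]
ft_force: [-1.3, -1.3, 6.5]
grip_width: 0.485
t 23.98 p [0.5266 0.4303 0.0191] jaw deg 67.3 z [ 0.003  0.003 -1.   ] grip 0.485 F [-1.3 -1.3  6.5] j [-0.1   0.87 -0.99  1.47  0.75  1.21 -0.02]
```

```bash
python3 -m jog '[[[0,0,0],[0,0,0],60],[[0,0,0],[0,0,0],100],[[0,0,0.02],[0,0,0],100],[[0,0,0.05],[0,0,0],100],[[0,0,0.05],[0,0,0],100]]'; python3 -m jog '[[[0,0,0.04],[0,0,0.05],100],[[0.017,-0.049,0.01],[0,0,0.05],100],[[0.017,-0.049,0],[0,0,0.05],100],[[0.017,-0.049,0],[0,0,0.05],100],[[0.017,-0.049,0],[0,0,0.05],100]]'; python3 -m jog '[[[0.01,-0.029,0],[0,0,0],100],[[0,0,0],[0,0,0],100]]'; python3 - <<'E'
from h import *
state(); p,d,m,W=wlook([.036],(.635,.14),.06,"w15");p,d,m,W=wlook([.038],(.526,.43),.06)
E
```

```text
clock: 24.6
position: [0.5254, 0.429, 0.141]
ee_rot: [0.197, 0.98, 0.0, -0.0]
ft_force: [1.2, -0.2, 0.1]
grip_width: 0.999
clock: 25.22
position: [0.5919, 0.2361, 0.2067]
ee_rot: [0.063, 0.998, 0.006, 0.004]
ft_force: [1.0, -0.4, -0.6]
grip_width: 0.999
clock: 25.48
position: [0.6045, 0.201, 0.2093]
ee_rot: [0.067, 0.998, 0.006, 0.005]
ft_force: [-0.1, 1.7, 0.7]
grip_width: 1.002
t 25.48 p [0.6045 0.201  0.2093] jaw deg 82.3 z [ 0.012  0.01  -1.   ] grip 1.002 F [-0.1  1.7  0.7] j [ 0.41  0.65 -1.2   1.43  0.6   1.45  0.66]
0.036 {'uv': array([263.4, 206.4]), 'rect': array([632.9, 139.4]), 'cen': array([632.9, 139.7]), 'size': array([62.6, 62. ]), 'deg': -7.8}
0.038 {'uv': array([501.3,  88.4]), 'rect': array([526.7, 428. ]), 'cen': array([526.8, 428.1]), 'size': array([83.6, 46.7]), 'deg': -22.8}
```

View pics/w15.png

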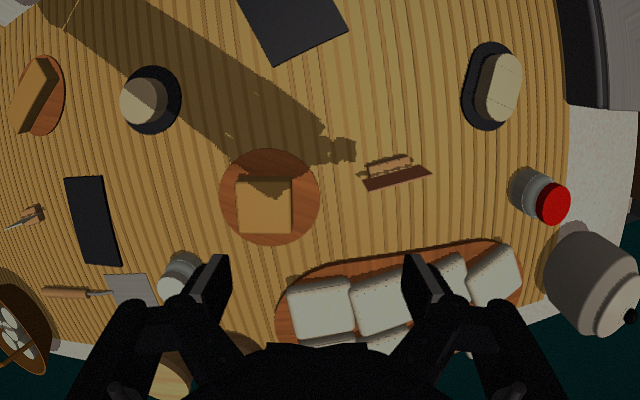

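The oval at (495,88) is aligned on its slate. Next is the square, at (263,206).

```bash
python3 -m jog '[[[0.014,-0.03,-0.02],[-0.01,0.012,0],100],[[0.014,-0.031,-0.03],[0,0,0],100],[[0,0,-0.035],[0,0,0],100],[[0,0,-0.02],[0,0,0],100],[[0,0,0],[0,0,0],100]]'; python3 -c "from h import *;state()"
```

```text
clock: 26.2
position: [0.6292, 0.1517, 0.106]
ee_rot: [0.058, 0.998, 0.003, 0.001]
ft_force: [0.3, -0.6, 1.3]
grip_width: 1.005
t 26.2 p [0.6292 0.1517 0.106 ] jaw deg 83.3 z [ 0.003  0.005 -1.   ] grip 1.005 F [ 0.3 -0.6  1.3] j [ 0.45  0.76 -1.13  1.5   0.69  1.32  0.72]
```

```bash
python3 -m jog '[[[0.004,-0.012,-0.01],[-0.005,0.003,-0.018],100],[[0,0,-0.025],[0,0,0],100],[[0,0,-0.01],[0,0,0],100],[[0,0,0],[0,0,0],100]]'; python3 -c "from h import *;state()"
```

```text
clock: 26.7
position: [0.6341, 0.1406, 0.0604]
ee_rot: [0.067, 0.998, 0.0, 0.001]
ft_force: [-0.6, -0.8, -0.1]
grip_width: 1.006
t 26.7 p [0.6341 0.1406 0.0604] jaw deg 82.3 z [ 0.003  0.    -1.   ] grip 1.006 F [-0.6 -0.8 -0.1] j [ 0.45  0.8  -1.08  1.53  0.73  1.26  0.69]
```

```bash
python3 -m jog '[[[-0.001,-0.001,-0.02],[0,0.003,0],100],[[0,0,-0.018],[0,0,0],100],[[0,0,-0.004],[0,0,0],100],[[0,0,0],[0,0,0],100]]'; python3 -c "from h import *;state()"
```

```text
clock: 27.2
position: [0.6329, 0.1399, 0.0157]
ee_rot: [0.067, 0.998, 0.0, -0.0]
ft_force: [-0.0, -0.2, 0.2]
grip_width: 1.002
t 27.2 p [0.6329 0.1399 0.0157] jaw deg 82.3 z [-0.001  0.001 -1.   ] grip 1.002 F [-0.  -0.2  0.2] j [ 0.43  0.85 -1.05  1.56  0.77  1.2   0.67]
```

```bash
python3 -m jog '[[[0,0,0],[0,0,0],75],[[0,0,0],[0,0,0],60],[[0,0,0],[0,0,0],60],[[0,0,0],[0,0,0],60]]' 30; python3 -c "from h import *;state()"; python3 -m jog '[[[0,0,0.01],[0,0,0],60],[[0,0,0.03],[0,0,0],60],[[0,0,0.05],[0,0,0],60],[[0,0,0.05],[0,0,0],60],[[0,0,0.02],[0,0,0],60]]'; python3 - <<'E'
from h import *
state(); p,d,m,W=wlook([],(.635,.14),.06,"w16")
E
```

```text
clock: 27.7
position: [0.6335, 0.1402, 0.017]
ee_rot: [0.067, 0.998, 0.001, 0.001]
ft_force: [-0.5, -0.2, -0.6]
grip_width: 0.717
t 27.7 p [0.6335 0.1402 0.017 ] jaw deg 82.3 z [ 0.001  0.001 -1.   ] grip 0.717 F [-0.5 -0.2 -0.6] j [ 0.43  0.85 -1.05  1.56  0.77  1.2   0.67]
clock: 28.32
position: [0.6318, 0.14, 0.1823]
ee_rot: [0.066, 0.998, 0.0, -0.001]
ft_force: [0.2, 0.4, -1.3]
grip_width: 0.716
t 28.32 p [0.6318 0.14   0.1823] jaw deg 82.4 z [-0.001  0.001 -1.   ] grip 0.716 F [ 0.2  0.4 -1.3] j [ 0.48  0.69 -1.17  1.42  0.63  1.44  0.76]
```

View pics/w16.png

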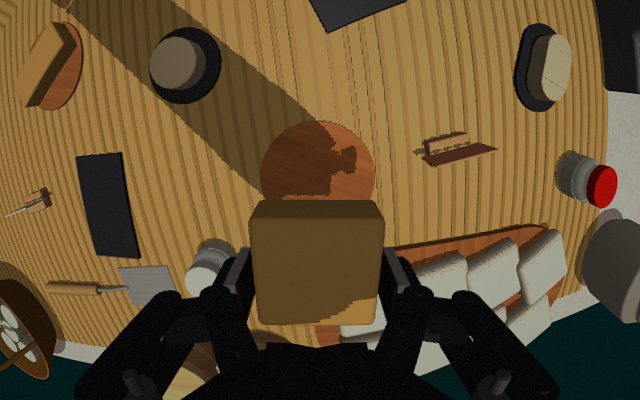

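```bash
python3 -m jog '[[[-0.04,0.012,0],[0,0,0.09],60],[[-0.04,0.012,0],[0,0,0.09],60],[[-0.04,0.012,0],[0,0,0.09],60],[[-0.04,0.012,0],[0,0,0.09],60],[[-0.03,0.01,0],[0,0,0.09],60]]';python3 -m jog '[[[0,0,0],[0,0,0],60]]'; python3 - <<'E'
from h import *
state(); p,d,m,W=wlook([],(.635,.14),.06,"w17")
for s in shape("wrist",(p.max(2)<60)&(abs(W[...,2]-.008)<.012)&(np.hypot(W[...,0]-.425,W[...,1]-.2)<.09),.008,m,100): print("slate",s)
E
```

```text
clock: 29.0
position: [0.4366, 0.1973, 0.1786]
ee_rot: [-0.163, 0.987, 0.001, -0.003]
ft_force: [-0.6, 1.3, -0.5]
grip_width: 0.717
clock: 29.12
position: [0.4345, 0.1974, 0.1777]
ee_rot: [-0.164, 0.986, -0.001, -0.003]
ft_force: [0.8, -0.9, -1.1]
grip_width: 0.718
t 29.12 p [0.4345 0.1974 0.1777] jaw deg 108.9 z [-0.006 -0.003 -1.   ] grip 0.718 F [ 0.8 -0.9 -1.1] j [ 0.75  0.36 -1.45  1.85  0.37  1.27  1.09]
slate {'uv': array([321.2, 161.8]), 'rect': array([416.8, 196.7]), 'cen': array([417. , 196.7]), 'size': array([93.4, 78.7]), 'deg': -71.1}
```

View pics/w17.png

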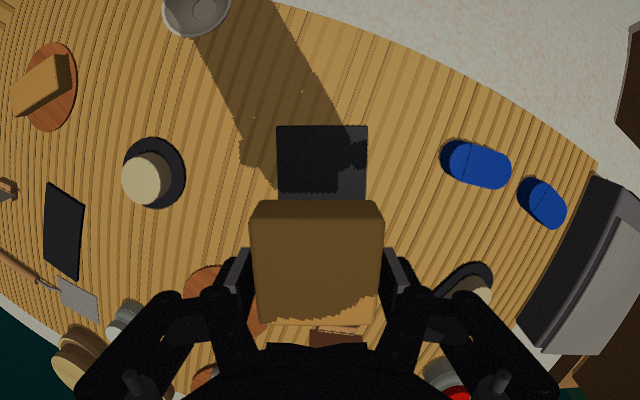

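The square is over its slate, whose visible part is at (321,162). Joint 3 is at -1.45, close to its -1.47 limit, so I'll descend first in small steps and then shift sideways.

```bash
python3 -m jog '[[[0,0,-0.015],[0,0,0],60],[[0,0,-0.02],[0,0,0],60]]'; python3 -c "from h import *;state()"
```

```text
clock: 29.42
position: [0.4373, 0.1958, 0.1408]
ee_rot: [-0.161, 0.987, -0.0, -0.003]
ft_force: [-0.6, 0.4, -1.8]
grip_width: 0.713
t 29.43 p [0.4373 0.1958 0.1408] jaw deg 108.5 z [-0.005 -0.001 -1.   ] grip 0.713 F [-0.6  0.4 -1.8] j [ 0.69  0.4  -1.39  1.89  0.42  1.21  1.05]
```

Joint 3 is backing away from the limit (-1.39), so I'll continue down.

```bash
python3 -m jog '[[[0,0,-0.03],[0,0,0],60],[[0,0,-0.03],[0,0,0],60],[[0,0,-0.02],[0,0,0],60],[[0,0,0],[0,0,0],60]]'; python3 -c "from h import *;state()"
```

```text
clock: 29.92
position: [0.4351, 0.1948, 0.0505]
ee_rot: [-0.16, 0.987, 0.001, -0.007]
ft_force: [0.2, 0.3, -1.0]
grip_width: 0.721
t 29.93 p [0.4351 0.1948 0.0505] jaw deg 108.4 z [-0.015 -0.    -1.   ] grip 0.721 F [ 0.2  0.3 -1. ] j [ 0.55  0.52 -1.23  1.98  0.56  1.06  0.95]
```

```bash
python3 -m jog '[[[-0.005,0.003,0],[0,-0.015,0.008],60],[[-0.005,0.003,-0.01],[0,0,0],60],[[0,0,0],[0,0,0],60]]'; python3 -c "from h import *;state()"
```

```text
clock: 30.3
position: [0.4245, 0.202, 0.0403]
ee_rot: [-0.165, 0.986, 0.0, 0.001]
ft_force: [0.9, -0.2, -1.4]
grip_width: 0.719
t 30.3 p [0.4245 0.202  0.0403] jaw deg 108.9 z [ 0.001  0.001 -1.   ] grip 0.719 F [ 0.9 -0.2 -1.4] j [ 0.53  0.51 -1.23  2.01  0.57  1.02  0.92]
```

```bash
python3 -m jog '[[[0.001,-0.001,-0.012],[0,0,0],60],[[0,0,-0.008],[0,0,0],60],[[0,0,-0.002],[0,0,0],60],[[0,0,0],[0,0,0],60]]'; python3 -c "from h import *;state()"
```

```text
clock: 30.8
position: [0.4265, 0.2007, 0.0183]
ee_rot: [-0.164, 0.986, -0.001, 0.001]
ft_force: [-1.1, -0.5, 1.0]
grip_width: 0.713
t 30.8 p [0.4265 0.2007 0.0183] jaw deg 108.9 z [ 0.002 -0.001 -1.   ] grip 0.713 F [-1.1 -0.5  1. ] j [ 0.49  0.54 -1.19  2.02  0.61  0.99  0.89]
```

```bash
python3 -m jog '[[[0,0,0],[0,0,0],80],[[0,0,0],[0,0,0],100],[[0,0,0.02],[0,0,0],100],[[0,0,0.04],[0,0,0],100],[[0,0,0.04],[0,0,0],100]]'; python3 - <<'E'
from h import *
state(); wlook([.038],(.425,.2),.06,"w18")
E
```

```text
clock: 31.42
position: [0.4249, 0.2003, 0.1183]
ee_rot: [-0.164, 0.986, -0.0, -0.001]
ft_force: [0.5, -0.1, 0.1]
grip_width: 1.0
t 31.43 p [0.4249 0.2003 0.1183] jaw deg 108.9 z [-0.003 -0.001 -1.   ] grip 1.0 F [ 0.5 -0.1  0.1] j [ 0.67  0.4  -1.37  1.94  0.43  1.15  1.03]
0.038 {'uv': array([316., 206.]), 'rect': array([426.4, 200.3]), 'cen': array([426.3, 200.3]), 'size': array([62.1, 62. ]), 'deg': -71.1}
```

View pics/w18.png

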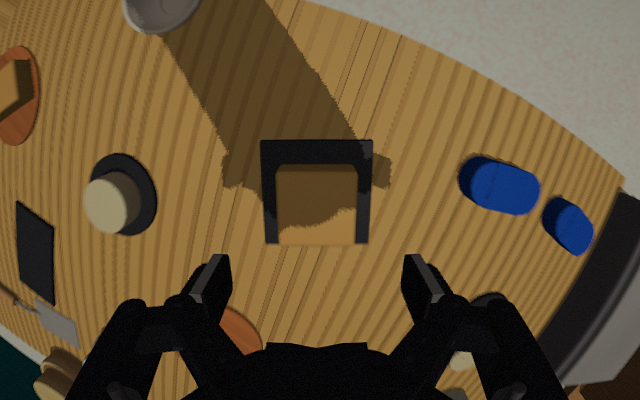

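The square at (316,206) is centred, with its sides parallel to the slate. Now the brick.

```bash
python3 -m jog '[[[0.012,-0.043,0.01],[0,0,-0.153],100],[[0.012,-0.043,0.01],[0,0,-0.153],100],[[0.012,-0.043,0.01],[0,0,-0.153],100],[[0.012,-0.043,0.01],[0,0,-0.153],100],[[0,-0.043,0.01],[0,0,-0.153],100]]'; python3 -c "from h import *;state()"; python3 -m jog '[[[-0.012,-0.043,0.01],[0,0,-0.153],100],[[-0.012,-0.043,0],[0,0,-0.153],100],[[-0.012,-0.043,0],[0,0,-0.153],100],[[-0.012,-0.043,0],[0,0,-0.153],100],[[0,0,0],[0,0,0],100]]'; python3 - <<'E'
from h import *
state(); p,d,m,W=wlook([.036],(.426,-.188),.075,"w19")
for s in shape("wrist",(p.max(2)<60)&(abs(W[...,2]-.008)<.012)&(np.hypot(W[...,0]-.633,W[...,1]+.136)<.11),.008,m,100): print("slate",s)
E
```

```text
clock: 32.1
position: [0.4756, -0.0158, 0.1754]
ee_rot: [0.223, 0.975, 0.0, 0.003]
ft_force: [0.7, 0.0, 0.1]
grip_width: 1.001
t 32.1 p [ 0.4756 -0.0158  0.1754] jaw deg 64.2 z [ 0.006 -0.001 -1.   ] grip 1.001 F [0.7 0.  0.1] j [ 1.13  0.22 -1.29  1.87  0.23  1.21  0.88]
clock: 32.72
position: [0.4253, -0.1973, 0.1865]
ee_rot: [0.519, 0.855, -0.002, 0.005]
ft_force: [0.5, 1.4, -0.0]
grip_width: 1.0
t 32.73 p [ 0.4253 -0.1973  0.1865] jaw deg 27.5 z [ 0.007 -0.008 -1.   ] grip 1.0 F [ 0.5  1.4 -0. ] j [ 1.42  0.12 -1.13  1.88  0.12  1.21  0.74]
0.036 {'uv': array([317.6, 169.9]), 'rect': array([ 423.3, -190.1]), 'cen': array([ 423.2, -189.8]), 'size': array([110.1,  48.5]), 'deg': -59.8}
slate {'uv': array([480.8, 204.7]), 'rect': array([ 630.7, -137.3]), 'cen': array([ 630.8, -137.3]), 'size': array([145.1,  79.4]), 'deg': -7.3}
```

View pics/w19.png

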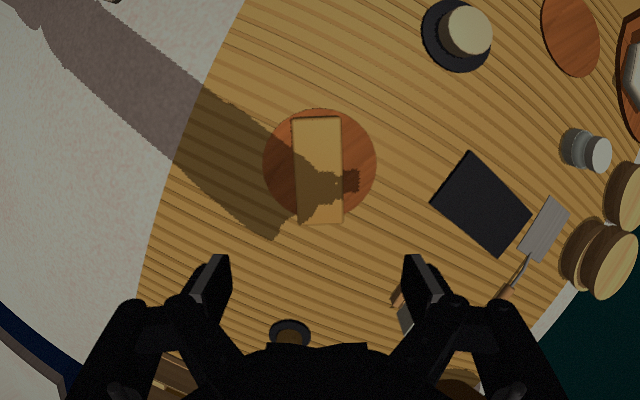

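```bash
python3 -m jog '[[[-0.001,0.004,-0.025],[0.008,0.007,0.047],100],[[0,0.004,-0.03],[0,0,0],100],[[0,0.002,-0.03],[0,0,0],100],[[0,0,-0.02],[0,0,0],100],[[0,0,0],[0,0,0],100]]'; python3 -c "from h import *;state()"
```

```text
clock: 33.4
position: [0.4277, -0.1788, 0.0795]
ee_rot: [0.489, 0.872, 0.001, 0.001]
ft_force: [0.1, 0.4, 1.3]
grip_width: 0.999
t 33.4 p [ 0.4277 -0.1788  0.0795] jaw deg 31.4 z [ 0.003  0.001 -1.   ] grip 0.999 F [0.1 0.4 1.3] j [ 1.29  0.3  -1.08  2.    0.31  1.01  0.61]
```

```bash
python3 -m jog '[[[-0.004,-0.011,0],[0,0.003,-0.02],100],[[0,0,-0.015],[0,0,0],100],[[0,0,-0.01],[0,0,0],100],[[0,0,0],[0,0,0],100]]'; python3 -c "from h import *;state()"
```

```text
clock: 33.9
position: [0.4248, -0.1906, 0.0548]
ee_rot: [0.498, 0.867, 0.0, 0.001]
ft_force: [-0.1, 0.2, -0.1]
grip_width: 1.002
t 33.9 p [ 0.4248 -0.1906  0.0548] jaw deg 30.3 z [ 0.002 -0.001 -1.   ] grip 1.002 F [-0.1  0.2 -0.1] j [ 1.27  0.34 -1.04  2.02  0.36  0.97  0.57]
```

```bash
python3 -m jog '[[[-0.001,0.001,-0.018],[0,0.002,0],100],[[0,0,-0.015],[0,0,0],100],[[0,0,-0.005],[0,0,0],100],[[0,0,0],[0,0,0],100]]'; python3 -c "from h import *;state()"
```

```text
clock: 34.4
position: [0.4236, -0.189, 0.014]
ee_rot: [0.498, 0.867, -0.0, -0.0]
ft_force: [0.0, 0.1, -0.2]
grip_width: 1.002
t 34.4 p [ 0.4236 -0.189   0.014 ] jaw deg 30.3 z [-0. -0. -1.] grip 1.002 F [ 0.   0.1 -0.2] j [ 1.21  0.41 -0.99  2.05  0.44  0.9   0.5 ]
```

```bash
python3 -m jog '[[[0,0,0],[0,0,0],70],[[0,0,0],[0,0,0],45],[[0,0,0],[0,0,0],45],[[0,0,0],[0,0,0],45]]' 40; python3 -c "from h import *;state()"; python3 -m jog '[[[0,0,0.01],[0,0,0],45],[[0,0,0.03],[0,0,0],45],[[0,0,0.05],[0,0,0],45],[[0,0,0.05],[0,0,0],45],[[0,0,0.01],[0,0,0],45]]'; python3 - <<'E'
from h import *
state(); p,d,m,W=wlook([],(.635,.14),.06,"w20")
E
```

```text
clock: 34.9
position: [0.4241, -0.1893, 0.0148]
ee_rot: [0.498, 0.867, -0.0, 0.001]
ft_force: [0.4, 0.1, -1.2]
grip_width: 0.551
t 34.9 p [ 0.4241 -0.1893  0.0148] jaw deg 30.3 z [ 0.001 -0.001 -1.   ] grip 0.551 F [ 0.4  0.1 -1.2] j [ 1.21  0.41 -0.99  2.05  0.44  0.91  0.51]
clock: 35.52
position: [0.4229, -0.1876, 0.17]
ee_rot: [0.497, 0.868, 0.0, -0.001]
ft_force: [-0.2, -0.9, -2.7]
grip_width: 0.557
t 35.52 p [ 0.4229 -0.1876  0.17  ] jaw deg 30.4 z [-0.001  0.001 -1.   ] grip 0.557 F [-0.2 -0.9 -2.7] j [ 1.43  0.14 -1.16  1.91  0.14  1.18  0.75]
```

View pics/w20.png

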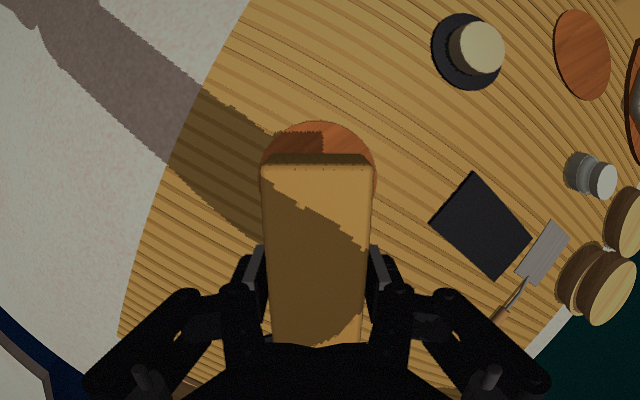

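```bash
python3 -m jog '[[[0.033,0.008,0],[0,0,0.151],45],[[0.034,0.008,0],[0,0,0.151],45],[[0.034,0.008,0],[0,0,0.151],45],[[0.034,0.008,0],[0,0,0.151],45],[[0.034,0.008,0],[0,0,0.151],45]]';python3 -m jog '[[[0.025,0.008,0],[0,0,0.151],45],[[0,0,0],[0,0,0],45]]'; python3 - <<'E'
from h import *
state(); p,d,m,W=wlook([],(.635,.14),.06,"w21")
for s in shape("wrist",(p.max(2)<60)&(abs(W[...,2]-.008)<.012)&(np.hypot(W[...,0]-.633,W[...,1]+.136)<.11),.008,m,100): print("slate",s)
E
```

```text
clock: 36.2
position: [0.5915, -0.1492, 0.1628]
ee_rot: [0.134, 0.991, -0.003, -0.004]
ft_force: [-0.0, -0.4, -2.0]
grip_width: 0.551
clock: 36.45
position: [0.6175, -0.1385, 0.1582]
ee_rot: [0.054, 0.999, -0.002, -0.006]
ft_force: [-0.9, 0.0, -2.7]
grip_width: 0.552
t 36.45 p [ 0.6175 -0.1385  0.1582] jaw deg 83.8 z [-0.013 -0.003 -1.   ] grip 0.552 F [-0.9  0.  -2.7] j [ 0.92  0.68 -1.14  1.48  0.62  1.4   1.21]
slate {'uv': array([319.8, 140.2]), 'rect': array([ 574.4, -130.8]), 'cen': array([ 574.5, -131.3]), 'size': array([79.8, 25.3]), 'deg': 83.4}
```

View pics/w21.png

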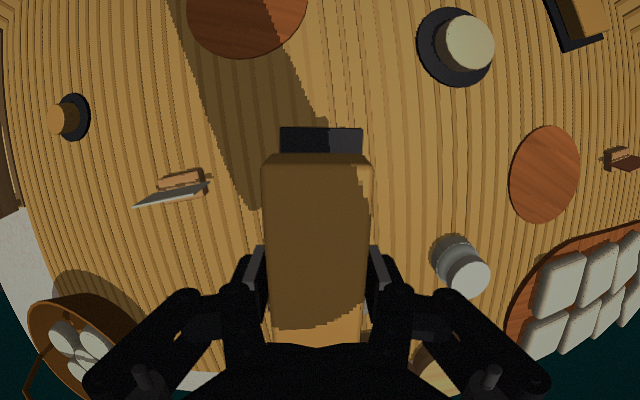

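```bash
python3 -m jog '[[[0.007,0.001,-0.025],[0.003,-0.013,-0.028],45],[[0.006,0.001,-0.03],[0,0,0],45],[[0,0,-0.025],[0,0,0],45],[[0,0,-0.01],[0,0,0],45],[[0,0,0],[0,0,0],45]]'; python3 -c "from h import *;state()"
```

```text
clock: 37.12
position: [0.6255, -0.14, 0.0633]
ee_rot: [0.076, 0.997, -0.002, -0.003]
ft_force: [0.1, 0.1, -1.6]
grip_width: 0.55
t 37.12 p [ 0.6255 -0.14    0.0633] jaw deg 81.3 z [-0.005 -0.003 -1.   ] grip 0.55 F [ 0.1  0.1 -1.6] j [ 0.88  0.77 -1.06  1.55  0.7   1.25  1.13]
```

```bash
python3 -m jog '[[[0.007,0.003,-0.01],[0.003,-0.005,0.016],45],[[0,0,-0.015],[0,0,0],45],[[0,0,0],[0,0,0],45]]'; python3 -c "from h import *;state()"
```

```text
clock: 37.5
position: [0.6336, -0.1373, 0.0383]
ee_rot: [0.068, 0.998, -0.0, 0.001]
ft_force: [0.1, -0.2, -2.5]
grip_width: 0.551
t 37.5 p [ 0.6336 -0.1373  0.0383] jaw deg 82.2 z [ 0.002 -0.001 -1.   ] grip 0.551 F [ 0.1 -0.2 -2.5] j [ 0.86  0.81 -1.04  1.55  0.73  1.21  1.12]
```

```bash
python3 -m jog '[[[-0.001,0,-0.014],[0,0,0],45],[[0,0,-0.007],[0,0,0],45],[[0,0,0],[0,0,0],45]]'; python3 -c "from h import *;state()"
```

```text
clock: 37.88
position: [0.6328, -0.1373, 0.0168]
ee_rot: [0.068, 0.998, -0.0, 0.001]
ft_force: [-3.3, 0.2, 8.8]
grip_width: 0.552
t 37.88 p [ 0.6328 -0.1373  0.0168] jaw deg 82.2 z [ 0.003 -0.001 -1.   ] grip 0.552 F [-3.3  0.2  8.8] j [ 0.85  0.83 -1.02  1.56  0.75  1.18  1.11]
```

Contact is 8.8 N, exactly at the expected height. Release, withdraw and check everything.

```bash
python3 -m jog '[[[0,0,0],[0,0,0],75],[[0,0,0],[0,0,0],100],[[0,0,0.02],[0,0,0],100],[[0,0,0.05],[0,0,0],100],[[0,0,0.05],[0,0,0],100]]'; python3 -m jog '[[[-0.02,0,0.05],[0,0,0],100],[[-0.04,0.02,0.02],[0,0,0],100],[[-0.04,0.02,0],[0,0,0],100],[[0,0,0],[0,0,0],100],[[0,0,0],[0,0,0],100]]'; python3 - <<'E'
from h import *
state(); 
C=[("brick",.632,-.137,"slate 142x80 @-7.7"),("square",.425,.2,""),("oval",.526,.43,""),("round",.489,.018,""),("button",.5,-.42,"")]
for n in("wrist","top","scene"):
    m=cams.camera_model(n); p,d=cams.camera(n); W=wcloud(d,m) if n=="wrist" else cloud(n,d); cv2.imwrite(f"pics/{n}F.png",p[:,:,::-1])
    for nm,x,y,_ in C:
        near=(np.hypot(W[...,0]-x,W[...,1]-y)<.075)&(d>0)
        for s in shape(n,near&(abs(W[...,2]-.038)<.007),.038,m,60): print(n,nm,s)
        for s in shape(n,cv2.morphologyEx((near&(p.max(2)<70)|near&(abs(W[...,2]-.038)<.007)).astype(np.uint8),cv2.MORPH_CLOSE,np.ones((3,3))),.008,m,100): print("    slate+",s['rect'],s['size'],s['deg'])
E
```

```text
clock: 38.5
position: [0.6313, -0.1369, 0.1393]
ee_rot: [0.068, 0.998, 0.0, -0.001]
ft_force: [0.7, -0.8, 0.4]
grip_width: 1.0
clock: 39.12
position: [0.5317, -0.0939, 0.222]
ee_rot: [0.067, 0.998, -0.002, 0.006]
ft_force: [0.5, 0.1, 1.1]
grip_width: 1.001
t 39.12 p [ 0.5317 -0.0939  0.222 ] jaw deg 82.4 z [ 0.011 -0.005 -1.   ] grip 1.001 F [0.5 0.1 1.1] j [ 1.15  0.43 -1.32  1.66  0.43  1.38  1.21]
wrist brick {'uv': array([292.8, 253.7]), 'rect': array([ 631.9, -137.8]), 'cen': array([ 632.2, -137.2]), 'size': array([112.6,  48. ]), 'deg': -8.0}
    slate+ [ 634.8 -138.8] [150.4  79.5] -7.1
wrist square {'uv': array([538. ,  67.3]), 'rect': array([427.9, 197.3]), 'cen': array([428. , 197.5]), 'size': array([67.4, 62.7]), 'deg': -71.5}
    slate+ [420.9 202.5] [109.4  97.9] -70.9
wrist oval {'uv': array([630.6, 138.3]), 'rect': array([526., 424.]), 'cen': array([526.7, 423.6]), 'size': array([83.4, 56. ]), 'deg': -18.2}
    slate+ [529.9 439.9] [124.4 119.7] -32.2
wrist round {'uv': array([411.5, 121.9]), 'rect': array([488.7,  15.4]), 'cen': array([488.5,  15.5]), 'size': array([5
[... 1447 characters left out ...]
, 200.7]), 'cen': array([432.3, 201. ]), 'size': array([64.9, 64.7]), 'deg': -71.3}
    slate+ [426.9 200.9] [100.3  99.7] -70.7
scene oval {'uv': array([467.8, 192.7]), 'rect': array([530.9, 428.2]), 'cen': array([530.4, 429.3]), 'size': array([86.2, 40.9]), 'deg': -22.9}
    slate+ [523.6 430.8] [132.1  74.4] -23.1
scene round {'uv': array([319. , 201.2]), 'rect': array([494.1,  17.3]), 'cen': array([493.2,  17.5]), 'size': array([53.4, 49. ]), 'deg': -9.5}
    slate+ [490.   17.8] [92.4 85.5] -48.3
scene button {'uv': array([152.2, 225.4]), 'rect': array([ 503.5, -418.7]), 'cen': array([ 502.9, -418.3]), 'size': array([37.1, 33.6]), 'deg': 36.0}
    slate+ [ 498.1 -424. ] [75.6 57.6] 35.9
```

View pics/topF.png

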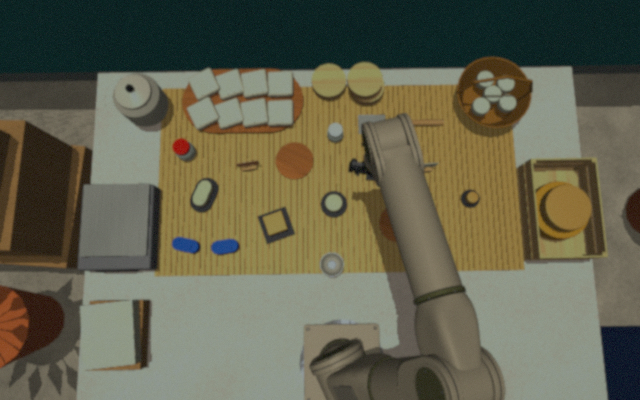

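View pics/wristF.png

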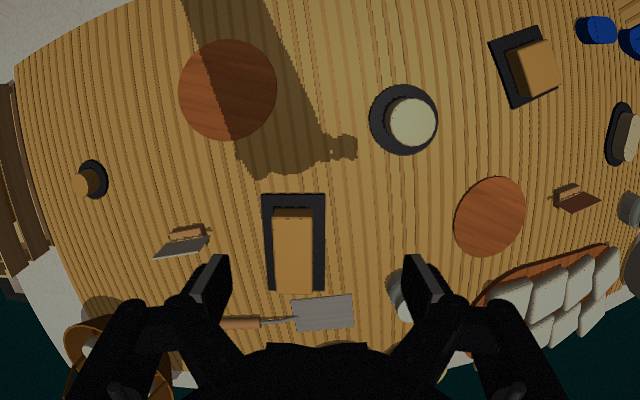

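View pics/sceneF.png

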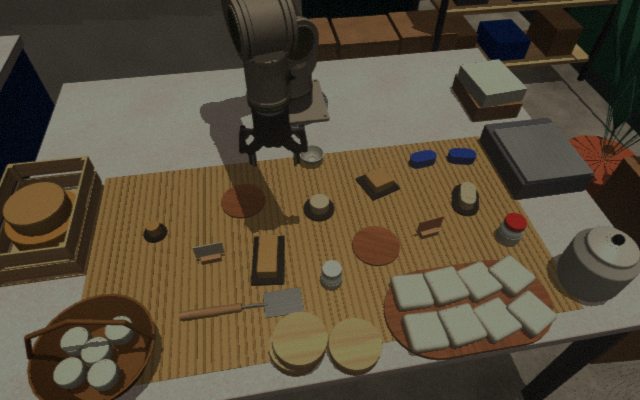

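All three views show every cheese upright on its own slate: top camera (204,194), (276,224), (333,203), (471,198); brick at wrist pixel (293,253). Offsets within each view are 5 mm or less and the arm is clear. Handing in.

```bash
python3 -c "
from h import *
print(manip.hand_in()); state()"
```

```text
the job is handed in; nothing more can be done
None
the job is handed in; nothing more can be done
```

I took both piles apart and set all five cheeses on their own slates, then handed the job in at about 39 s on the robot's clock. The hand-in gave no verdict.

**Last checks:** Every cheese stands upright, with its centre about 5 mm or less from its slate's centre (12 mm allowed). The brick, square and oval are in line with their slates to about 1° where they are clearly seen. The gripper is open and clear of everything.

**What went wrong or disagreed:**
- **Round cheese, first grasp:** The fingers closed on its top rim and it tilted about 0.3 rad, below the 0.7 limit. The wrist read 55 N, below the 120 N limit. I opened gently, it settled flat again, and the second, deeper grasp held.
- **Fingertip position:** The wrist depth picture put the tips about 4 mm behind the TCP when shut, not 19 mm ahead as stated. I used the measured value from then on.
- **Cameras:** The top and scene views differ from each other by about 6 mm, so I averaged them and checked against the wrist camera.
- **Joint 3:** It reached -1.45 while carrying the square (limit -1.47). I lowered the arm before moving sideways.
- **Far-off readings:** In the last wrist picture the oval and its slate, at the edge of the fisheye, read poorly. The oval came out about 4° off there, but the other two views agree that it is straight. The brick was hidden from the top camera by the arm, so only the wrist and scene views confirm it.

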